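Refit the larder shelf and lock its cam connectors

ROBOT

A 6-joint arm with a two-finger parallel gripper is mounted at the origin on the work surface. World frame = base frame: x ahead of the robot, y to its left, z up, the work surface at z = 0. Lengths are in m, angles in rad, forces in N, time in s.
With the tool pointing down it reaches from about 0.25 to 0.8 m from the base axis. Payload 8.5 kg.
Tool frame: the origin (TCP) lies at the very end of the fingers, on their centre line; the grasp point (between the pads) lies bot.grasp_offset behind it (bot.grasp_offset is the distance from the TCP to the grasp point, in m); z points along the fingers, y is the direction in which the jaws open and shut (so a half turn about z gives the same grasp; the last joint's range is limited). The gripper opens to 85 mm and grips with 20 to 120 N. Pads are 22 mm wide; open, the fingers measure 114 mm over their backs; the gripper's body (76 mm by 85 mm) begins 54 mm behind the grasp point. The pads swing forward as they close: fully open they stand 13 mm farther back than shut.
Start: joints at [-1.307, 0.238, -0.013, 1.319, 0, 1.571], TCP at [0.137, -0.507, 0.231] pointing down, gripper open.
Joint ranges: [-2.66, 2.66], [-1.03, 1.9], [-1.14, 1.46], [-1.82, 2.27], [-1.45, 1.34], [-3.14, 3.14]. Speed limits (rad/s): [2.22, 2.22, 2.79, 3.14, 3.14, 3.14].

INTERFACE

Orientations are given as a 3x3 rotation matrix whose columns are the frame's x, y, z axes.
In Python, from plant import bot gives the robot as it stands. The module is installed in compiled form; this text tells all that it offers.
- The arm moves only by the tool apply_moves, never from a script. Its argument "motion" is a list that holds one entry, the list of rows, each a list of 7 numbers: the closure, from -1 (fully open) to 1 (shut), so that 0 is half open, then the shift along the tool's x, y, z in mm, then the turn, a rotation vector about the tool's x, y, z in degrees. A call has 1 to 12 rows; each row is the pose to reach, as a shift and turn from the pose commanded when the call began, along the tool's axes at that moment; what a row does not reach only later rows make up. A row lasts 1/8 s, in which the tool goes at most 62.5 mm and 10.7 degrees, less where a joint would pass 70% of its speed; a pose out of reach is approached as far as the arm can. A call with a gripper value outside its range is refused whole. The fingers move at their own pace and stop on an object; "force" is the grip in N (left out, the last holds). Time passes only in rows, so rows that repeat a pose let the fingers close. It gives the time, the measured TCP pose, the force and the opening at its end, in the units of the state.
- bot.state(): the state, without advancing time (a new reading comes with each control period).
- bot.capture(name): name is "side" or "top"; returns the picture (400x640x3 uint8, red, green, blue); there is no depth.
- bot.calibration(name): a dict with "K" (3x3 intrinsics, pixels), "R" (3x3) and "t" (3): a world point X has camera coordinates R X + t. Camera axes: x right, y down, z forward; pixel columns grow to the right and rows downward; lengths in m; the calibration is good to about 2 mm. A picture is of the moment at which its call begins. calibration takes no time and is no camera call.
- bot.sign_off(): hands the job in, once; it reports no verdict.
The state is a dict: "clock": time; "joints": joint angles; "dq": joint speeds; "effort": joint torques, N m; "tool_pos": TCP position; "tcp_rot": TCP orientation; "wrist_force": force on the tool from outside, world axes, zero at the start; "torque": the same for the moment, N m; "opening": finger opening in m.
Only numpy, scipy, OpenCV 4.12 (cv2) and the standard library are available. Lean on these libraries where they do the work, as an engineer would, in place of code of your own. Each camera call takes 0.05 s, during which the arm holds its last target. There are 200 camera calls.

TASK

Slide the slatted shelf, bolts first, into the larder unit on the pair of runners that is level with the cam discs, then use the screwdriver to turn both cam discs clockwise until they lock and the shelf is drawn tight against the rear stretcher. Then stand every jar upright on the shelf and put the screwdriver back upright in its stand; do not turn the discs with the fingers, and leave the mug, the pepper mill and the bottle where they are.

Things in the scene. Friction and masses are not known exactly. Their poses are not given: they have to be found in the camera images.
- unit: dark-wood larder unit fixed on the counter, open in front and above: 175 mm deep (x), 284 mm wide (y), 165 mm tall; side panels 15 mm thick, 254 mm apart inside; floor 12 mm. Origin at the centre of its underside, x from its open front (towards the robot) to its back, z up. Each side has three runners, 14 mm wide, 8 mm thick, tops at 35, 80 and 125 mm; the middle pair is level with the cams
- stretcher (a point): middle of the top front edge of the unit's rear stretcher (unit frame x = 43.5, y = 0, z = 103 mm), with the unit's axes. The stretcher is 44 mm deep (x), 28 mm thick, between the side panels; the cam discs' axes are 22 mm behind this edge at y = +85 and -85 mm, the bolt holes in its front face 13 mm below it at the same y
- buffers (a point): midway between two sprung rubber buffers (at y = +45 and -45 mm from here, 12 mm across) on the stretcher's front face. They stand 2.5 mm out and yield by 1 mm per 1.2 N each, so a shelf pushed in and let go springs back to 1 to 2.5 mm off the stretcher until the cams draw it home; the cams catch it from up to 3 mm off
- berth (a point): the seat of the shelf in the unit, on the middle runners, with the unit's axes: where the shelf's origin lies when it is fully home (unit frame x = -21.5 mm, y = 0, z = 80 mm)
- shelf: loose slatted dark-wood shelf, 130 mm deep (x), 250 mm wide (y), 20 mm thick, 0.35 kg; 2 mm play each side in the unit. Origin at the centre of its underside, below its centre slat; x points to the rear edge with the two bolts, z up. Centre slat 26 mm wide, along x; beside it finger gaps 32 mm wide (|y| 13 to 45), 60 mm long (x -31 to +29); outer slats 80 mm wide, cross rails in front and behind
- bolt_l (a point): centre of the ball head (10 mm across) of the connecting bolt at the shelf's rear edge, +y side: shelf frame (82.5, 85, 10) mm, 17.5 mm behind the rear edge
- bolt_r (a point): centre of the ball head of the other bolt: shelf frame (82.5, -85, 10) mm
- cam_l (a joint): turn of the left (+y) cam disc, rad, 0 to 1.75 (hard stop), growing CLOCKWISE seen from above. Below 0.15 it is open: the slot points front to back and the bolt head can enter from the front. From about 0.8 it hooks behind the bolt head, draws it in until about 1.5, then holds it; locked is beyond 1.4. It stays where it is left; takes up to 0.3 N m
- cam_r (a joint): turn of the right (-y) cam disc, rad, 0 to 1.75 (hard stop), growing CLOCKWISE seen from above. Below 0.15 it is open: the slot points front to back and the bolt head can enter from the front. From about 0.8 it hooks behind the bolt head, draws it in until about 1.5, then holds it; locked is beyond 1.4. It stays where it is left; takes up to 0.3 N m
- disc_l (a point): bright metal left (+y) cam disc in the top of the unit's rear stretcher, 29 mm across; flat top 104 mm above the counter, 1 mm proud of the stretcher. Origin at the centre of its top face, x along its slot, z up. The slot crosses the whole disc, 5 mm wide (7.6 mm at the chamfered top), 6 mm deep. Turns with joint cam_l
- disc_r (a point): bright metal right (-y) cam disc in the top of the unit's rear stretcher, 29 mm across; flat top 104 mm above the counter, 1 mm proud of the stretcher. Origin at the centre of its top face, x along its slot, z up. The slot crosses the whole disc, 5 mm wide (7.6 mm at the chamfered top), 6 mm deep. Turns with joint cam_r
- screwdriver: big flat-blade screwdriver, 160 mm long, 0.13 kg, standing upright in its stand, blade down. Origin at the middle of the blade's tip, z up to the handle, x along the blade's width. Blade 14 mm wide, 2.5 mm thick; wooden handle 28 mm square (sides along x and y) from 65 mm (shoulder) to 160 mm above the tip
- stand: square wooden screwdriver stand fixed on the counter, 70 by 70 mm, 75 mm tall, with a square hole 18 mm wide, 70 mm deep in the middle of its top. Origin at the centre of its underside, z up. The screwdriver stands in it with its shoulder on the top face, its tip 10 mm above the counter
- jar_1: squat terracotta storage jar with a flat wooden lid, round, 60 mm across, 52 mm tall, about 0.16 kg; the body is straight for its lower 40 mm, the lid is 50 mm across. Origin at the centre of its underside, z up. Two or three of the jars are present
- jar_2: squat terracotta storage jar with a flat wooden lid, round, 60 mm across, 52 mm tall, about 0.16 kg; the body is straight for its lower 40 mm, the lid is 50 mm across. Origin at the centre of its underside, z up. Two or three of the jars are present
- jar_3: squat terracotta storage jar with a flat wooden lid, round, 60 mm across, 52 mm tall, about 0.16 kg; the body is straight for its lower 40 mm, the lid is 50 mm across. Origin at the centre of its underside, z up. Two or three of the jars are present
- salt_cellar: open round marble salt cellar fixed on the counter near the jars, 68 mm across, 38 mm tall, not part of the job; origin under its centre
- mug: blue mug with a handle, 72 mm across, 80 mm tall, not part of the job; origin under its centre
- pepper_mill: dark-wood turned pepper mill, 44 mm across, 120 mm tall, not part of the job; origin under its centre
- spirit_bottle: amber glass bottle, 72 mm across, 220 mm tall, not part of the job; origin under its centre
Things that resemble listed ones, but are neither listed nor needed, are in the scene too. Leave any yellow look-alike of the jar_2 alone. Leave any red look-alike of the jar_3 alone.

How it is judged:
On the way, in this order (a step that is already met when the one before it is completed fails the run):
1. the shelf lies on the middle runners with its bolts in the stretcher, within 3.5 mm of home (z of shelf in the frame of berth between -0.004 and 0.005 m and y of shelf in the frame of berth between -0.006 and 0.006 m and x of shelf in the frame of berth between -0.0035 and 0.003 m), for 0.2 s.
2. both cam discs are locked (beyond 1.4 rad) and the shelf is drawn to within 1.5 mm of the stretcher (z of shelf in the frame of berth between -0.004 and 0.005 m and y of shelf in the frame of berth between -0.006 and 0.006 m and x of bolt_l in the frame of berth between 0.081 and 0.0855 m and x of bolt_r in the frame of berth between 0.081 and 0.0855 m and value of joint each of cam_l, cam_r above 1.4 rad), for 0.2 s.
3. every jar present stands upright on the shelf (z of jar_1 in the frame of shelf between 0.015 and 0.027 m and x of jar_1 in the frame of shelf between -0.06 and 0.06 m and y of jar_1 in the frame of shelf between -0.115 and 0.115 m and angle between each of jar_1, jar_2, jar_3's own z axis and vertical below 0.15 rad and z of jar_2 in the frame of shelf between 0.015 and 0.027 m and x of jar_2 in the frame of shelf between -0.06 and 0.06 m and y of jar_2 in the frame of shelf between -0.115 and 0.115 m and z of jar_3 in the frame of shelf between 0.015 and 0.027 m and x of jar_3 in the frame of shelf between -0.06 and 0.06 m and y of jar_3 in the frame of shelf between -0.115 and 0.115 m), for 0.2 s.
At the end, for the whole second after the job is handed in: shelf on the middle runners within 1.5 mm of the stretcher at both bolts, both cams beyond 1.4 rad, every jar present upright on the shelf (0.15 rad), screwdriver in its stand, shoulder down (6 mm in height, 8 mm sideways, 0.12 rad), all at rest (all of step 2 and all of step 3 and z of screwdriver in the frame of stand between 0.004 and 0.016 m and horizontal distance between screwdriver and stand below 0.008 m and angle between screwdriver's own z axis and vertical below 0.12 rad and linear speed of each of shelf, screwdriver, jar_1, jar_2, jar_3 below 0.02 m/s); the robot touches nothing.
It fails at once if a cam disc is pushed with the fingers (over 2 N) (contact force between the fingers and cam_l above 2 N or contact force between the fingers and cam_r above 2 N).
It fails at once if the mug, the pepper mill or the bottle is moved by more than 4 cm or tipped (distance of any of mug, pepper_mill, spirit_bottle from where it was at the start of the episode above 0.04 m or angle between any of mug, pepper_mill, spirit_bottle's own z axis and vertical above 0.5 rad).
Of jar_1, jar_2, jar_3 only 2 to 3 are there at a start; the rules pass over those that are not, and their reading is None.
At some moment in a run one of shelf, jar_1, jar_2, jar_3 may be knocked a few centimetres aside while the robot is not near it.
It also fails if it takes over 210 s, if anything falls off the work surface, if the arm or the gripper's body presses on something with over 40 N, if the wrist force passes 120 N, or if a joint passes its speed limit or range.

## Working session

There is one attempt and no reset: what is moved stays moved. The work goes in short steps, Python scripts to look and compute and a tool call to move; the robot and the scene stay as the last step left them, time stands still between calls to the robot, and variables do not carry over. Pictures are saved under pics/ and viewed, on a budget of 14 in all, crops included, one or two more only if the job needs it, and the job is handed in when it is done.

Besides the shell and the picture viewer there is one more tool, called after "Call:" as name(argument=value, ...), one argument or row to a line, values as JSON. apply_moves: Moves the arm, as the interface text tells. Its arguments: {"type":"object","properties":{"motion":{"type":"array"},"force":{"type":"number"}},"required":["motion"]}

```bash
mkdir -p pics; ls; python3 - <<'E'
from plant import bot
import cv2
s=bot.state(); print(s); print(bot.grasp_offset)
for n in("side","top"):
    im=bot.capture(n); cv2.imwrite(f"pics/{n}0.png",im[:,:,::-1]); c=bot.calibration(n); print(n,c)
E
```

```text
pics
{'clock': 0.0, 'joints': array([-1.30702975e+00,  2.38792617e-01, -1.42416956e-02,  1.31918201e+00,
       -1.68126816e-05,  1.57078734e+00]), 'dq': array([-0.00065081, -0.0001957 ,  0.00138499, -0.00117867, -0.00223268,
       -0.00099759]), 'effort': array([ 2.90375385e-03, -5.38788629e+01,  3.46433187e+01,  1.89442118e-02,
        3.72517943e-04,  5.60183537e-05]), 'tool_pos': array([ 0.1367678 , -0.50645702,  0.23067629]), 'tcp_rot': array([[ 9.65412461e-01,  2.60727118e-01, -3.86451611e-04],
       [ 2.60727404e-01, -9.65411494e-01,  1.36650506e-03],
       [-1.67999010e-05, -1.41999954e-03, -9.99998992e-01]]), 'wrist_force': array([ 0.65071597, -0.13113375,  0.23192499]), 'torque': array([ 0.01593592, -0.02606844, -0.01735874]), 'opening': 0.08541250791987119}
0.0187
side {'K': array([[474.93749897,   0.        , 316.70965787],
       [  0.        , 474.93749897, 209.13309608],
       [  0.        ,   0.        ,   1.        ]]), 'R': array([[-0.99079277, -0.13418863, -0.01797488],
       [-0.0524307 ,  0.502709  , -0.86286423],
       [ 0.12482271, -0.85397721, -0.50511605]]), 't': array([0.57397315, 0.13823262, 1.47861682])}
top {'K': array([[437.85449672,   0.        , 318.2903226 ],
       [  0.        , 437.85449672, 208.62422116],
       [  0.        ,   0.        ,   1.        ]]), 'R': array([[ 0.02317214, -0.99969418, -0.00863679],
       [-0.99707453, -0.02248027, -0.07305493],
       [ 0.07283843,  0.01030437, -0.99729052]]), 't': array([-0.0441991 ,  0.57355033,  1.37954099])}
```

```bash
python3 - <<'E'
import cv2
for n in("side","top"):
    im=cv2.imread(f"pics/{n}0.png"); cv2.imwrite(f"pics/{n}0b.png",cv2.resize(im,(800,500),interpolation=cv2.INTER_CUBIC))
E
```

```text
(no output)
```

View pics/top0.png

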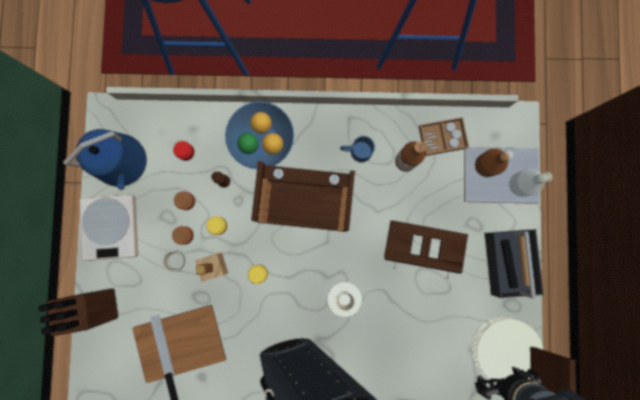

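View pics/side0.png

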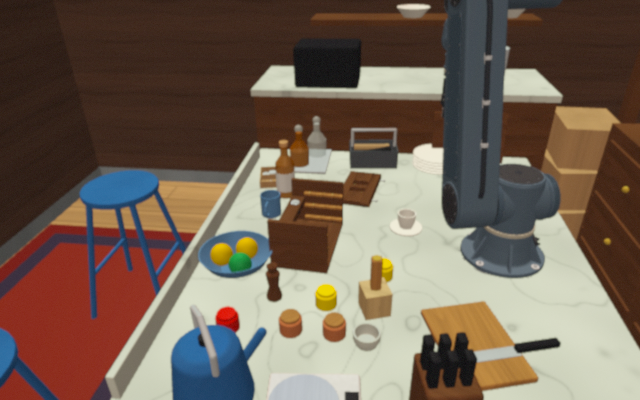

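Top view: the unit is at (303,197) with its discs at (278,174) and (334,180). The loose shelf is at (426,246), and the stand with the screwdriver at (210,267). Terracotta jars are at (184,200) and (182,235). Yellow look-alikes are at (217,225) and (257,273), and a red one at (183,150). The salt cellar is at (175,260), the mug at (360,149), the mill at (220,179) and the bottle at (410,155). Next I'll confirm in enlarged crops.

```bash
cat > h.py <<'E'
import numpy as np, cv2
from plant import bot
def ray(n,u,v):
    c=bot.calibration(n); R,t=c["R"],c["t"]
    return -R.T@t, R.T@np.linalg.solve(c["K"],[u,v,1.])
def w(n,u,v,z):
    o,d=ray(n,u,v); return o+d*(z-o[2])/d[2]
def px(n,X):
    c=bot.calibration(n); p=c["K"]@(c["R"]@np.asarray(X,float)+c["t"]); return p[:2]/p[2]
def crop(im,x0,y0,x1,y1,s): return cv2.resize(im[y0:y1,x0:x1],None,fx=s,fy=s,interpolation=cv2.INTER_CUBIC)
E
python3 - <<'E'
from h import *
t=cv2.imread("pics/top0.png"); s=cv2.imread("pics/side0.png")
cv2.imwrite("pics/c1.png",crop(t,240,150,480,290,3.333))
a=crop(t,150,165,290,295,4); b=crop(s,220,170,420,350,2.9)[:520]
cv2.imwrite("pics/c2.png",crop(t,150,165,290,295,4.5))
cv2.imwrite("pics/c3.png",crop(s,200,165,400,315,4))
print(w("top",303,197,.1),w("top",426,246,.02))
E
```

```text
[0.60281441 0.01514144 0.1       ] [ 0.46328027 -0.37555308  0.02      ]
```

View pics/c1.png

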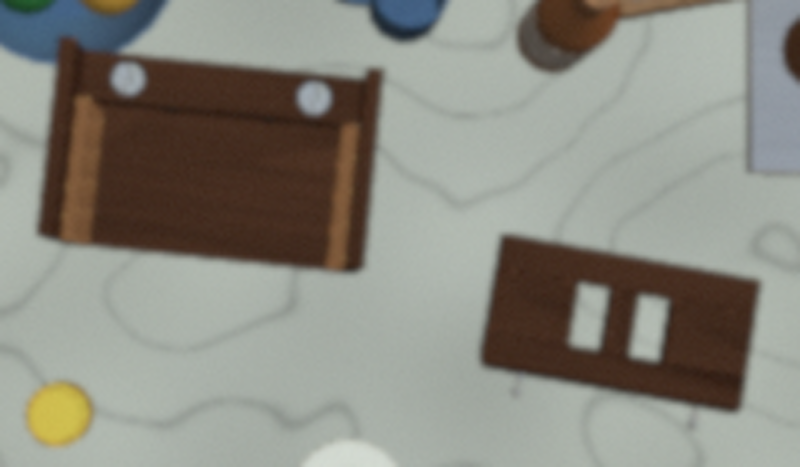

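View pics/c2.png

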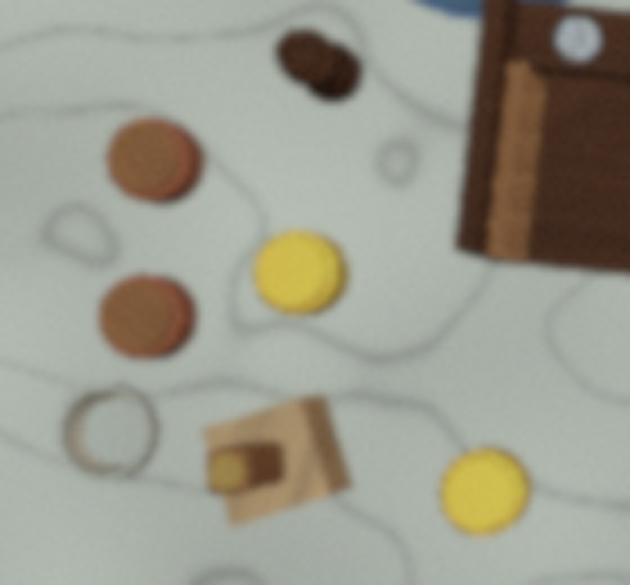

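The shelf's two bolts point towards the robot, at about (395,267) and (448,277), so the shelf needs a half turn. Only two terracotta jars with wooden lids fit jar_1 to jar_3; the yellow and red ones are look-alikes. Next I'll compute the poses.

```bash
python3 - <<'E'
from h import *
np.set_printoptions(precision=4,suppress=True)
C1=lambda x,y,z:w("top",240+(x+.5)/3.333-.5,150+(y+.5)/3.333-.5,z)
C2=lambda x,y,z:w("top",150+(x+.5)/4.5-.5,165+(y+.5)/4.5-.5,z)
dl,dr=C1(128,78,.104),C1(314,98,.104); d=dl-dr; 
ang=np.arctan2(d[1],d[0])-np.pi/2; print("discs",dl,dr,np.linalg.norm(d[:2]),"unit yaw",np.degrees(ang))
ux=np.array([np.cos(ang),np.sin(ang),0]); m=(dl+dr)/2; print("unit org",m-.0655*ux,"berth",m-ux*.087)
# check front corners of unit
for p in[(40,235),(362,270),(65,40),(378,70)]: print("side panel corner",C1(*p,.165))
cs=[C1(*p,.02) for p in[(502,235),(760,283),(740,410),(483,364)]]; print("shelf corners",cs,np.mean(cs,0))
gs=[C1(*p,.02) for p in[(576,283),(609,287),(600,352),(568,346),(637,292),(669,297),(660,363),(628,357)]]; print("gap ctr",np.mean(gs[:4],0),np.mean(gs[4:],0))
b=[C1(*p,.01) for p in[(516,390),(692,425)]]; print("bolts",b)
e=(cs[1]-cs[0]+cs[2]-cs[3])/2; print("len",np.linalg.norm(e),np.degrees(np.arctan2(e[1],e[0])))
print("jars",C2(150,160,.052),C2(143,315,.052)); print("drv top",C2(230,470,.17)); 
print("stand",[C2(*p,.075) for p in[(205,428),(320,397),(350,488),(232,523)]])
print("bottle,mug,mill",w("top",412,160,0.1),w("top",360,149,.08),w("top",222,181,.06), "cup",w("top",345,300,.05))
E
```

```text
discs [0.6736 0.0924 0.104 ] [ 0.659  -0.0769  0.104 ] 0.16989925920907206 unit yaw -4.92869072662999
unit org [0.601  0.0134 0.104 ] berth [0.5796 0.0152 0.104 ]
side panel corner [0.5264 0.1576 0.165 ]
side panel corner [ 0.5027 -0.1196  0.165 ]
side panel corner [0.6963 0.1417 0.165 ]
side panel corner [ 0.6759 -0.1303  0.165 ]
shelf corners [array([ 0.5428, -0.2614,  0.02  ]), array([ 0.5026, -0.5074,  0.02  ]), array([ 0.382 , -0.4884,  0.02  ]), array([ 0.4196, -0.2448,  0.02  ])] [ 0.4617 -0.3755  0.02  ]
gap ctr [ 0.4665 -0.3443  0.02  ] [ 0.4581 -0.4016  0.02  ]
bolts [array([ 0.3953, -0.278 ,  0.01  ]), array([ 0.3661, -0.4459,  0.01  ])]
len 0.24787714262736613 -99.02875255957053
jars [0.5892 0.394  0.052 ] [0.4812 0.394  0.052 ]
drv top [0.3843 0.2966 0.17  ]
stand [array([0.4055, 0.3408, 0.075 ]), array([0.4282, 0.2635, 0.075 ]), array([0.3674, 0.2407, 0.075 ]), array([0.3421, 0.3197, 0.075 ])]
bottle,mug,mill [ 0.723  -0.3129  0.1   ] [ 0.7577 -0.1563  0.08  ] [0.6514 0.2717 0.06  ] cup [ 0.2918 -0.1202  0.05  ]
```

View pics/c3.png

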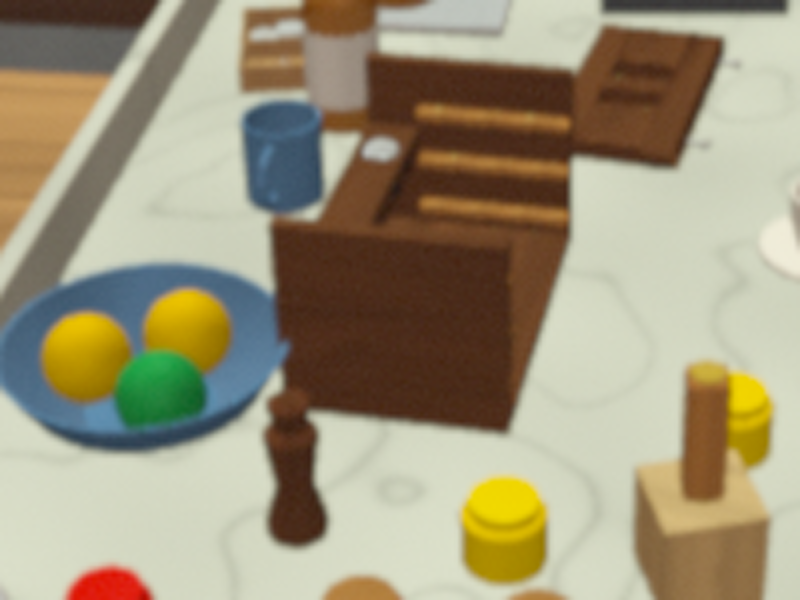

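```bash
cat >> h.py <<'E'
def goal(x,y,z,yaw,say=""):
    """tool shift (mm) and turn about tool z (deg) from the present pose to an upright-down pose, yaw = heading of tool x (deg)"""
    from scipy.spatial.transform import Rotation as Ro
    s=bot.state(); R=s["tcp_rot"]; c,q=np.cos(np.radians(yaw)),np.sin(np.radians(yaw))
    G=np.array([[c,q,0],[q,-c,0],[0,0,-1.]])
    print(say,"shift",np.round(R.T@(np.array([x,y,z])-s["tool_pos"])*1e3,1),"turn",np.round(np.degrees(Ro.from_matrix(R.T@G).as_rotvec()),1),
      "| now",np.round(s["tool_pos"],4),"yaw",round(float(np.degrees(np.arctan2(R[1,0],R[0,0]))),2),"f",np.round(s["wrist_force"],1),"open",round(s["opening"],4),"t",round(s["clock"],1),"j6",round(float(s["joints"][5]),2))
E
python3 -c "
from h import *
goal(.462,-.3745,.12,-9.5)"
```

```text
shift [348.3 -42.5 110.8] turn [-0.1  0.  24.6] | now [ 0.1368 -0.5065  0.2307] yaw 15.12 f [-0.3  0.2 -0.4] open 0.0854 t 0.1 j6 1.57
```

Call:
apply_moves(
  motion=[
    [[0, 180, -20, 0, 0, 0, 12], [0, 260, -30, 30, 0, 0, 20], [0, 348.3, -42.5, 40, 0, 0, 24.6], [0, 348.3, -42.5, 60, 0, 0, 24.6], [0, 348.3, -42.5, 110.8, 0, 0, 24.6], [0, 348.3, -42.5, 110.8, 0, 0, 24.6], [0, 348.3, -42.5, 110.8, 0, 0, 24.6], [0, 348.3, -42.5, 110.8, 0, 0, 24.6], [0, 348.3, -42.5, 110.8, 0, 0, 24.6], [0, 348.3, -42.5, 110.8, 0, 0, 24.6], [0, 348.3, -42.5, 110.8, 0, 0, 24.6], [0, 348.3, -42.5, 110.8, 0, 0, 24.6]],
  ],
  force=40,
)

```text
clock: 1.6
tool_pos: [0.4618, -0.3753, 0.1209]
tcp_rot: [[0.986, -0.166, 0.001], [-0.166, -0.986, -0.0], [0.001, 0.0, -1.0]]
wrist_force: [0.9, 0.6, -0.1]
opening: 0.0428
```

```bash
python3 -c "
from h import *
goal(.462,-.3745,.004,-9.5)
im=bot.capture('top');cv2.imwrite('pics/t1.png',crop(im[:,:,::-1],340,190,500,310,4))
im=bot.capture('side');cv2.imwrite('pics/s1.png',crop(im[:,:,::-1],240,130,440,250,4))"
```

```text
shift [  0.   -0.9 116.9] turn [ 0. -0. -0.] | now [ 0.4618 -0.3753  0.1209] yaw -9.53 f [ 0.9  0.6 -0.1] open 0.0428 t 1.6 j6 2.63
```

View pics/t1.png

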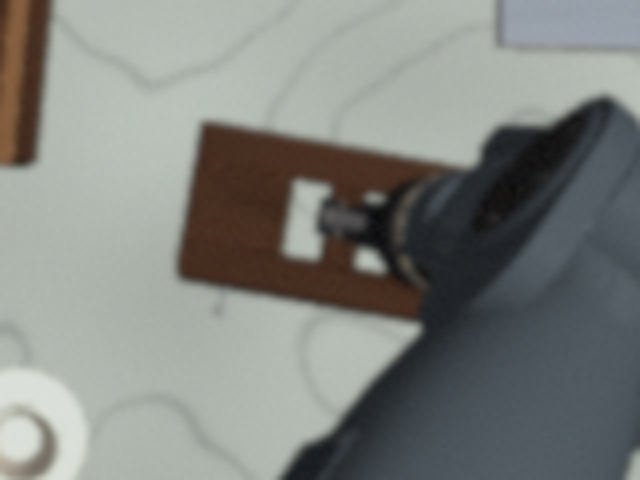

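The shelf is unmoved, and its gaps sit at about (305,220) and (372,233) in the crop, under the fingers. I'll descend into them.

Call:
apply_moves(
  motion=[
    [[0, 0, -0.5, 50, 0, 0, 0], [0, 0, -0.5, 85, 0, 0, 0], [0, 0, -0.5, 95, 0, 0, 0], [0, 0, -0.5, 105, 0, 0, 0], [0, 0, -0.5, 111, 0, 0, 0], [0, 0, -0.5, 115, 0, 0, 0], [0, 0, -0.5, 115, 0, 0, 0], [0.6, 0, -0.5, 115, 0, 0, 0], [0.6, 0, -0.5, 115, 0, 0, 0], [0.6, 0, -0.5, 115, 0, 0, 0], [0.6, 0, -0.5, 115, 0, 0, 0]],
  ],
  force=50,
)

```text
clock: 3.08
tool_pos: [0.4625, -0.3747, 0.0062]
tcp_rot: [[0.986, -0.165, 0.001], [-0.165, -0.986, -0.001], [0.001, 0.0, -1.0]]
wrist_force: [-0.7, -0.2, 5.1]
opening: 0.0248
```

Call:
apply_moves(
  motion=[
    [[1, 0, 0, 0, 0, 0, 0], [1, 0, 0, 0, 0, 0, 0], [1, 0, 0, -10, 0, 0, 0], [1, 0, 0, -30, 0, 0, 0], [1, 0, 0, -60, 0, 0, 0], [1, 0, 0, -100, 0, 0, 0], [1, 0, 0, -150, 0, 0, 0], [1, 0, 0, -200, 0, 0, 0], [1, 0, 0, -254, 0, 0, 0], [1, 0, 0, -254, 0, 0, 0], [1, 0, 0, -254, 0, 0, 0], [1, 0, 0, -254, 0, 0, 0]],
  ],
  force=70,
)

```text
clock: 4.58
tool_pos: [0.4615, -0.3739, 0.2577]
tcp_rot: [[0.986, -0.165, -0.002], [-0.165, -0.986, 0.002], [-0.003, -0.002, -1.0]]
wrist_force: [-0.3, 1.0, -3.2]
opening: 0.024
```

```bash
python3 -c "
from h import *
goal(.40,-.3,.26,90,'mid')
goal(.38,0.03,.26,175.1,'front')"
```

```text
mid shift [-72.8 -62.8  -2. ] turn [ -0.2   0.  -99.5] | now [ 0.4615 -0.3739  0.2577] yaw -9.48 f [-0.3  1.  -3.2] open 0.024 t 4.6 j6 2.63
front shift [-146.9 -385.    -1.2] turn [  0.2   0.2 175.4] | now [ 0.4615 -0.3739  0.2577] yaw -9.48 f [-0.3  1.  -3.2] open 0.024 t 4.6 j6 2.63
```

Call:
apply_moves(
  motion=[
    [[1, -10, -8, 0, 0, 0, -10], [1, -18, -16, 0, 0, 0, -20], [1, -26, -23, 0, 0, 0, -30], [1, -34, -30, 0, 0, 0, -40], [1, -42, -37, 0, 0, 0, -50], [1, -50, -43, 0, 0, 0, -60], [1, -57, -50, 0, 0, 0, -70], [1, -64, -57, 0, 0, 0, -80], [1, -73, -63, 0, 0, 0, -90], [1, -73, -63, 0, 0, 0, -99.5], [1, -73, -63, 0, 0, 0, -99.5], [1, -73, -63, 0, 0, 0, -99.5]],
  ],
)

```text
clock: 6.08
tool_pos: [0.4003, -0.3002, 0.2588]
tcp_rot: [[0.003, 1.0, -0.001], [1.0, -0.003, 0.001], [0.001, -0.001, -1.0]]
wrist_force: [-0.5, -0.5, -3.0]
opening: 0.0246
```

```bash
python3 -c "
from h import *
goal(.40,0.03,.26,175.1,'front')"
```

```text
front shift [330.2  -1.5  -0.9] turn [ -0.   -0.1 -85.3] | now [ 0.4003 -0.3002  0.2588] yaw 89.8 f [-0.5 -0.5 -3. ] open 0.0246 t 6.1 j6 0.93
```

Call:
apply_moves(
  motion=[
    [[1, 40, 0, 0, 0, 0, -9], [1, 80, 0, 0, 0, 0, -18], [1, 120, 0, 0, 0, 0, -27], [1, 160, 0, 0, 0, 0, -36], [1, 200, 0, 0, 0, 0, -45], [1, 240, 0, 0, 0, 0, -54], [1, 280, 0, 0, 0, 0, -63], [1, 310, 0, 0, 0, 0, -72], [1, 331, -1.5, -1, 0, 0, -80], [1, 331, -1.5, -1, 0, 0, -85.3], [1, 331, -1.5, -1, 0, 0, -85.3], [1, 331, -1.5, -1, 0, 0, -85.3]],
  ],
)

```text
clock: 7.58
tool_pos: [0.3989, 0.0305, 0.2604]
tcp_rot: [[-0.996, 0.085, -0.0], [0.085, 0.996, 0.0], [0.0, -0.0, -1.0]]
wrist_force: [0.1, 0.5, -2.9]
opening: 0.0242
```

```bash
python3 -c "
from h import *
goal(.40,0.031,.0895,175.1,'lower')
goal(.5796,.0152,.0895,175.1,'berth')
im=bot.capture('top');cv2.imwrite('pics/t2.png',crop(im[:,:,::-1],230,140,390,300,3.75))"
```

```text
lower shift [ -1.1   0.6 170.9] turn [-0. -0.  0.] | now [0.3989 0.0305 0.2604] yaw 175.11 f [ 0.1  0.5 -2.9] open 0.0242 t 7.6 j6 0.16
berth shift [-1.814e+02  1.000e-01  1.708e+02] turn [-0. -0.  0.] | now [0.3989 0.0305 0.2604] yaw 175.11 f [ 0.1  0.5 -2.9] open 0.0242 t 7.6 j6 0.16
```

View pics/t2.png

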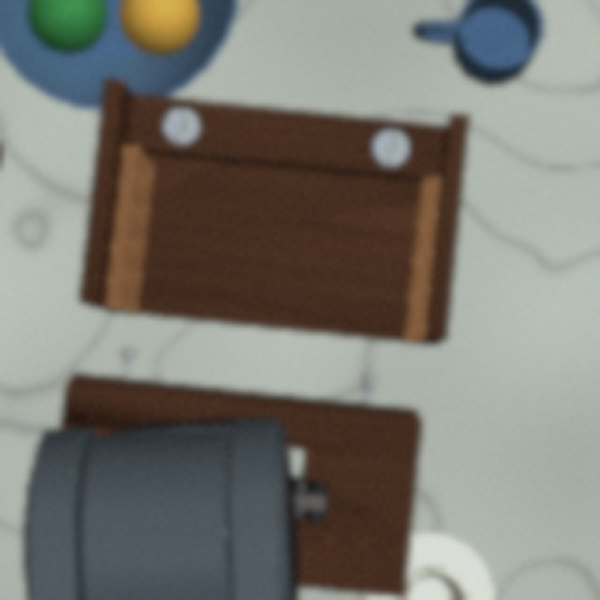

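The shelf is held with its bolts forward, at crop (128,355) and (367,382). I'll check its pose in the hand.

```bash
python3 -c "
from h import *
f=lambda x,y,z:w('top',230+(x+.5)/3.75-.5,140+(y+.5)/3.75-.5,z)
l,r=f(128,355,.264),f(367,384,.264);d=l-r;m=(l+r)/2
yaw=np.degrees(np.arctan2(d[1],d[0]))-90;a=np.radians(yaw);print(l,r,np.linalg.norm(d),yaw,'centre',m-.0825*np.array([np.cos(a),np.sin(a),0]))
l,r=f(72,377,.274),f(420,411,.274);d=l-r;m=(l+r)/2;print('rear edge',l,r,np.linalg.norm(d),np.degrees(np.arctan2(d[1],d[0]))-90,m)
l,r=f(182,126,.104),f(391,148,.104);d=l-r;print('discs',l,r,np.linalg.norm(d),np.degrees(np.arctan2(d[1],d[0]))-90,(l+r)/2)
"
```

```text
[0.48565173 0.10835286 0.264     ] [ 0.46924777 -0.05980893  0.264     ] 0.1689599815531344 -5.57149999997327 centre [0.39533949 0.03228171 0.264     ]
rear edge [0.46936934 0.14550639 0.274     ] [ 0.45147004 -0.09681208  0.274     ] 0.24297865208065828 -4.224587788695928 [0.46041969 0.02434715 0.274     ]
discs [0.67301401 0.09201756 0.104     ] [ 0.6588215  -0.07702062  0.104     ] 0.16963293753487427 -4.799316344281692 [0.66591776 0.00749847 0.104     ]
```

Call:
apply_moves(
  motion=[
    [[1, 0, 0.2, 60, 0, 0, 0], [1, 0, 0.2, 120, 0, 0, 0], [1, 0, 0.2, 160, 0, 0, 0], [1, 0, 0.2, 171, 0, 0, 0], [1, 0, 0.2, 171, 0, 0, 0], [1, -25, 0.2, 171, 0, 0, 0], [1, -50, 0.2, 171, 0, 0, 0], [1, -75, 0.2, 171, 0, 0, 0], [1, -90, 0.2, 171, 0, 0, 0], [1, -90, 0.2, 171, 0, 0, 0]],
  ],
)

```text
clock: 8.88
tool_pos: [0.4898, 0.0235, 0.0904]
tcp_rot: [[-0.997, 0.082, 0.002], [0.082, 0.997, 0.0], [-0.002, 0.0, -1.0]]
wrist_force: [-0.3, -0.4, -3.1]
opening: 0.0242
```

```bash
python3 -c "
from h import *
goal(.5794,.015,.0865,175.1,'berth')
im=bot.capture('side');cv2.imwrite('pics/s3.png',crop(im[:,:,::-1],240,140,400,290,4))
im=bot.capture('top');cv2.imwrite('pics/t3.png',crop(im[:,:,::-1],230,140,390,300,3.75))"
```

```text
berth shift [-89.9  -1.1   4. ] turn [0.  0.1 0.2] | now [0.4898 0.0235 0.0904] yaw 175.29 f [-0.3 -0.4 -3.1] open 0.0242 t 8.9 j6 0.13
```

View pics/t3.png

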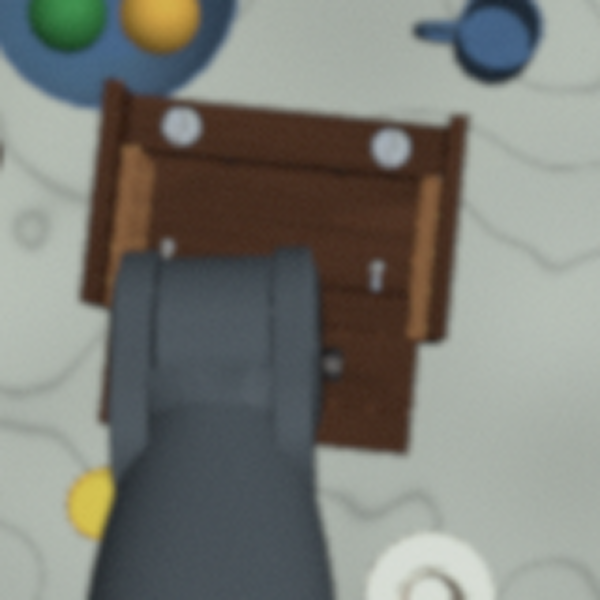

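```bash
python3 -c "
from h import *
f=lambda x,y,z:w('top',230+(x+.5)/3.75-.5,140+(y+.5)/3.75-.5,z)
dl,dr=f(182,126,.104),f(391,148,.104);bl,br=f(168,243,.094),f(376,264,.094)
a=np.radians(-4.86);ux=np.array([np.cos(a),np.sin(a),0]);uy=np.array([-ux[1],ux[0],0])
for p,q in((bl,dl),(br,dr)):print(p,(q-p)@ux,(q-p)@uy)
d=bl-br;print(np.linalg.norm(d),np.degrees(np.arctan2(d[1],d[0]))-90)
"
```

```text
[0.57881403 0.10154979 0.094     ] 0.09466887925468229 -0.0015172171845033065
[ 0.56557768 -0.06709258  0.094     ] 0.09374970348388018 -0.0019926079972011354
0.16916102054492538 -4.487814494596677
```

Call:
apply_moves(
  motion=[
    [[1, -15, -1.4, 0, 0, 0, 0.2], [1, -35, -1.4, 0, 0, 0, 0.2], [1, -55, -1.4, 0, 0, 0, 0.2], [1, -55, -1.4, 0, 0, 0, 0.2], [1, -55, -1.4, 2, 0, 0, 0.2], [1, -55, -1.4, 3, 0, 0, 0.2], [1, -55, -1.4, 3.5, 0, 0, 0.2], [1, -55, -1.4, 3.5, 0, 0, 0.2]],
  ],
)

```text
clock: 9.98
tool_pos: [0.5429, 0.0177, 0.0863]
tcp_rot: [[-0.996, 0.085, -0.0], [0.085, 0.996, 0.0], [0.0, 0.0, -1.0]]
wrist_force: [-2.3, -0.6, 2.1]
opening: 0.0237
```

Call:
apply_moves(
  motion=[
    [[1, -8, 0, 0, 0, 0, 0], [1, -15, 0, 0, 0, 0, 0], [1, -22, 0, 0, 0, 0, 0], [1, -26, 0, 0, 0, 0, 0], [1, -26, 0, 0, 0, 0, 0]],
  ],
)

```text
clock: 10.6
tool_pos: [0.5699, 0.0154, 0.0863]
tcp_rot: [[-0.996, 0.085, 0.0], [0.085, 0.996, 0.0], [-0.0, 0.0, -1.0]]
wrist_force: [-2.8, -0.6, 3.9]
opening: 0.0243
```

Call:
apply_moves(
  motion=[
    [[1, -3, 0, 0, 0, 0, 0], [1, -5, 0, 0, 0, 0, 0], [1, -7, 0, 0, 0, 0, 0], [1, -8, 0, 0, 0, 0, 0], [1, -8, 0, 0, 0, 0, 0]],
  ],
)

```text
clock: 11.22
tool_pos: [0.5773, 0.0148, 0.0863]
tcp_rot: [[-0.996, 0.085, -0.0], [0.085, 0.996, 0.0], [0.0, 0.0, -1.0]]
wrist_force: [-6.3, 0.1, 7.0]
opening: 0.024
```

Call:
apply_moves(
  motion=[
    [[1, -1, 0, 0, 0, 0, 0], [1, -2, 0, 0, 0, 0, 0], [1, -2, 0, 0, 0, 0, 0]],
  ],
)

```text
clock: 11.6
tool_pos: [0.5792, 0.0147, 0.0863]
tcp_rot: [[-0.996, 0.085, -0.0], [0.085, 0.996, 0.0], [0.0, 0.0, -1.0]]
wrist_force: [-5.0, 1.4, 7.1]
opening: 0.0241
```

Call:
apply_moves(
  motion=[
    [[1, -1, 0, 0, 0, 0, 0], [1, -2, 0, 0, 0, 0, 0], [1, -3, 0, 0, 0, 0, 0], [1, -3, 0, 0, 0, 0, 0]],
  ],
)

```text
clock: 12.1
tool_pos: [0.5808, 0.0145, 0.0863]
tcp_rot: [[-0.996, 0.085, -0.003], [0.085, 0.996, 0.0], [0.003, 0.0, -1.0]]
wrist_force: [-11.0, 1.0, 11.4]
opening: 0.0242
```

Call:
apply_moves(
  motion=[
    [[1, -1, 0, 0, 0, 0, 0], [1, -2, 0, 0, 0, 0, 0], [1, -2, 0, 0, 0, 0, 0]],
  ],
)

```text
clock: 12.48
tool_pos: [0.5817, 0.0144, 0.0863]
tcp_rot: [[-0.996, 0.085, -0.005], [0.085, 0.996, 0.001], [0.005, 0.0, -1.0]]
wrist_force: [-15.2, 1.8, 14.4]
opening: 0.0242
```

```bash
python3 -c "
from h import *
goal(.5794,.015,.0865,175.1,'berth')
im=bot.capture('top');cv2.imwrite('pics/t4.png',crop(im[:,:,::-1],230,140,390,300,3.75))"
```

```text
berth shift [ 2.4  0.4 -0.2] turn [ 0.  -0.3  0. ] | now [0.5817 0.0144 0.0863] yaw 175.13 f [-15.2   1.8  14.4] open 0.0242 t 12.5 j6 0.11
```

Call:
apply_moves(
  motion=[
    [[0, 0, 0, 0, 0, 0, 0], [0, 0, 0, 0, 0, 0, 0], [0, 0, 0, 0, 0, 0, 0], [0, 0, 0, 0, 0, 0, 0], [0, 0, 0, -10, 0, 0, 0], [0, 0, 0, -30, 0, 0, 0], [0, 0, 0, -80, 0, 0, 0], [0, 0, 0, -140, 0, 0, 0], [0, 0, 0, -180, 0, 0, 0], [0, 0, 0, -180, 0, 0, 0]],
  ],
)

```text
clock: 13.78
tool_pos: [0.5857, 0.0142, 0.2703]
tcp_rot: [[-0.996, 0.085, 0.007], [0.085, 0.996, 0.0], [-0.007, 0.001, -1.0]]
wrist_force: [0.7, -0.0, -0.6]
opening: 0.0427
```

```bash
python3 -c "
from h import *
goal(.3,.15,.30,105,'')"
```

```text
shift [296.  111.  -31.7] turn [ 0.3  0.3 70.1] | now [0.5857 0.0142 0.2703] yaw 175.12 f [ 0.7 -0.  -0.6] open 0.0427 t 13.8 j6 0.11
```

Call:
apply_moves(
  motion=[
    [[0.0, 60, 0, -20, 0, 0, 0], [0, 120, 0, -30, 0, 0, 0], [0, 180, 0, -30, 0, 0, 0], [0, 240, -30, -30, 0, 0, 0], [-0.2, 250, -30, -30, 0, 0, 0], [-0.2, 250, -30, -30, 0, 0, 0]],
  ],
)

```text
clock: 14.52
tool_pos: [0.3323, 0.0055, 0.2962]
tcp_rot: [[-0.996, 0.086, 0.001], [0.086, 0.996, 0.0], [-0.001, 0.0, -1.0]]
wrist_force: [0.3, -0.3, -0.6]
opening: 0.0514
```

```bash
python3 -c "
from h import *
bot.state()
t=bot.capture('top')[:,:,::-1];s=bot.capture('side')[:,:,::-1]
cv2.imwrite('pics/top5.png',t);cv2.imwrite('pics/side5.png',s)
a=crop(t,240,150,370,240,6.15);b=crop(t,180,235,240,295,4);c=crop(s,340,240,410,325,3);d=crop(t,150,180,230,280,2.6)
H=255
row=np.zeros((H,a.shape[1],3),np.uint8);x=0
for q in(b[:H],c[:H],d[:H]):
    row[:q.shape[0],x:x+q.shape[1]]=q[:, :max(0,a.shape[1]-x)];x+=q.shape[1]+5
print(a.shape,b.shape,c.shape,d.shape);im=np.vstack([a[190-190:345] if False else cv2.resize(a,None,fx=.62,fy=.62)[:,:] if False else a[:345],row]);cv2.imwrite('pics/v5.png',im);print(im.shape)"
```

```text
(554, 800, 3) (240, 240, 3) (255, 210, 3) (260, 208, 3)
(600, 800, 3)
```

View pics/v5.png

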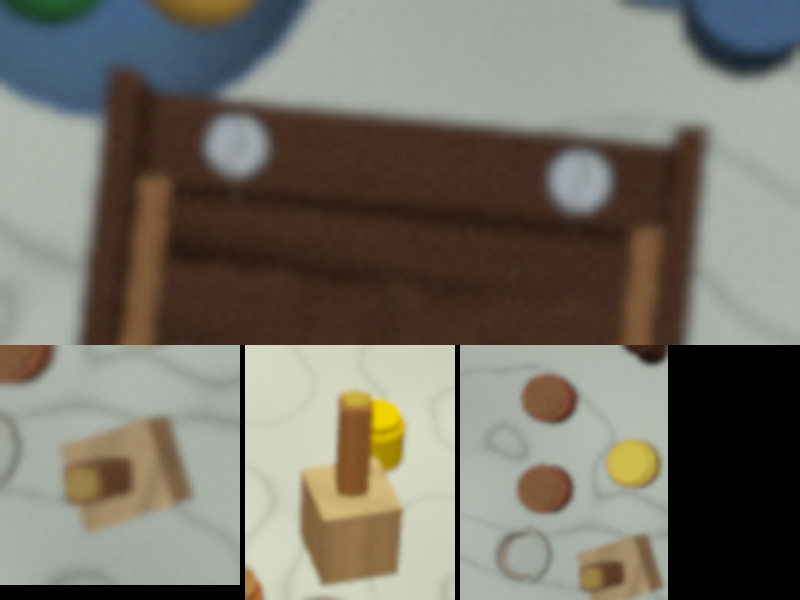

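The shelf is in, with its rear edge at the stretcher line and no bolt shaft visible; I'll confirm this closer up later. The discs are at crop (236,146) and (580,181). The jars, stand and screwdriver are unmoved. Next is the screwdriver.

```bash
python3 -c "
from h import *
print('top z.17',w('top',201.2,270,.17),'side z.17',w('side',377.3,258.3,.17),'stand ctr guess',w('side',(352-245)/3+340,(492-345)/3+240,.075))
goal(.385,.296,.22,192)
cv2.imwrite('pics/x.png',crop(cv2.imread('pics/top5.png'),190,250,230,285,14))
"
```

```text
top z.17 [0.38167998 0.29509148 0.17      ] side z.17 [0.383077   0.30056854 0.17      ] stand ctr guess [0.38278759 0.30459529 0.075     ]
 shift [-26.4 293.6  76. ] turn [  0.    0.  -16.9] | now [0.3337 0.0057 0.2959] yaw 175.11 f [ 0.5  0.4 -0. ] open 0.0512 t 14.6 j6 0.1
```

View pics/x.png

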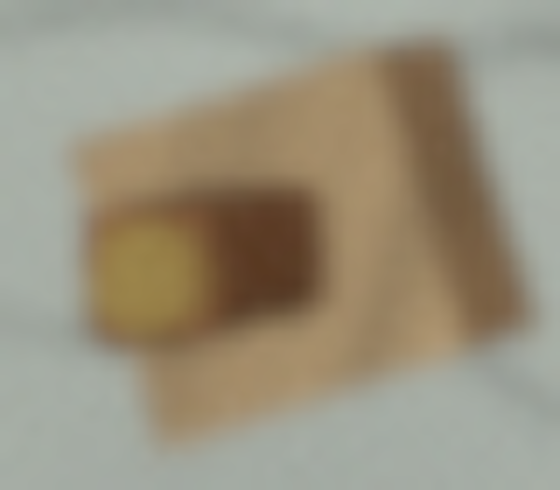

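The handle is turned about 8.5° and its top is at crop (150,272). The stand is turned about 17.6°. I'll approach with the jaws square to the handle.

Call:
apply_moves(
  motion=[
    [[-0.6, -10, 60, 0, 0, 0, -3], [-1, -18, 120, 0, 0, 0, -6], [-1, -24, 180, 0, 0, 0, -9], [-1, -25, 240, 0, 0, 0, -13.4], [-1, -25, 294.5, 40, 0, 0, -13.4], [-1, -25, 294.5, 76, 0, 0, -13.4], [-1, -25, 294.5, 76, 0, 0, -13.4], [-1, -25, 294.5, 76, 0, 0, -13.4], [-1, -25, 294.5, 76, 0, 0, -13.4]],
  ],
)

```text
clock: 15.75
tool_pos: [0.3836, 0.297, 0.2216]
tcp_rot: [[-0.989, -0.147, 0.002], [-0.147, 0.989, 0.002], [-0.002, 0.001, -1.0]]
wrist_force: [0.6, -0.8, -0.4]
opening: 0.0854
```

```bash
python3 -c "
from h import *
goal(.3837,.297,.116,188.5)
print(w('top',209.4,267.6,.075))
"
```

```text
shift [ 1.000e-01 -2.000e-01  1.056e+02] turn [ 0.1  0.1 -0. ] | now [0.3836 0.297  0.2216] yaw -171.54 f [ 0.6 -0.8 -0.4] open 0.0854 t 15.8 j6 0.51
[0.38262564 0.29627791 0.075     ]
```

Call:
apply_moves(
  motion=[
    [[-1, 0, 0, 50, 0, 0, 0], [-1, 0, 0, 90, 0, 0, 0], [-1, 0, 0, 105, 0, 0, 0], [-1, 0, 0, 105, 0, 0, 0], [0, 0, 0, 105, 0, 0, 0], [1, 0, 0, 105, 0, 0, 0], [1, 0, 0, 105, 0, 0, 0], [1, 0, 0, 105, 0, 0, 0], [1, 0, 0, 105, 0, 0, 0], [1, 0, 0, 105, 0, 0, 0]],
  ],
  force=60,
)

```text
clock: 17.0
tool_pos: [0.3829, 0.2971, 0.1157]
tcp_rot: [[-0.989, -0.148, 0.001], [-0.148, 0.989, 0.001], [-0.001, 0.001, -1.0]]
wrist_force: [-1.1, -1.5, 5.9]
opening: 0.0274
```

Call:
apply_moves(
  motion=[
    [[1, 0, 0, -20, 0, 0, 0], [1, 0, 0, -70, 0, 0, 0], [1, 0, 0, -120, 0, 0, 0], [1, 0, 0, -160, 0, 0, 0], [1, 0, 0, -160, 0, 0, 0], [1, 0, 0, -160, 0, 0, 0], [1, 0, 0, -160, 0, 0, 0]],
  ],
  force=100,
)

```text
clock: 17.88
tool_pos: [0.382, 0.2965, 0.2736]
tcp_rot: [[-0.989, -0.148, -0.002], [-0.148, 0.989, -0.001], [0.002, -0.001, -1.0]]
wrist_force: [-0.9, 0.2, -1.6]
opening: 0.0269
```

```bash
python3 -c "
from h import *
s0=bot.state();print(s0['tool_pos'],s0['opening'],s0['wrist_force'])
t=bot.capture('top')[:,:,::-1];s=bot.capture('side')[:,:,::-1]
cv2.imwrite('pics/top6.png',t);cv2.imwrite('pics/side6.png',s)
p=px('side',s0['tool_pos']-[0,0,.08]);print(p)
x,y=int(p[0]),int(p[1])
a=crop(s,x-25,y-45,x+25,y+55,6);b=crop(t,240,150,370,250,3.8)
im=np.zeros((600,800,3),np.uint8);im[:600,:300]=a;im[:380,305:305+494]=b;cv2.imwrite('pics/v6.png',im)"
```

```text
[0.3819692  0.29645419 0.27364925] 0.02688110239171744 [-0.90603328  0.21836259 -1.60582011]
[378.23667703 249.60022106]
```

View pics/v6.png

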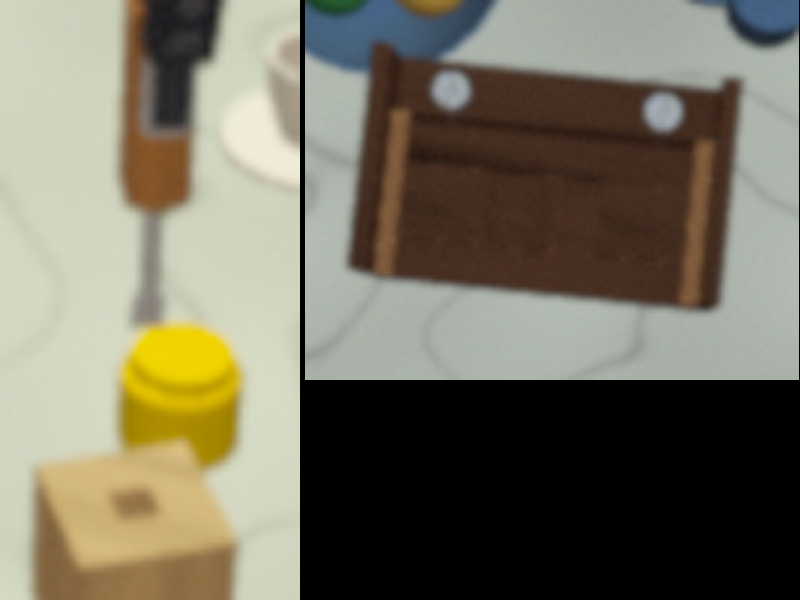

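The blade's broad face (tip at (148,322) in the crop) faces the side camera, so its width lies along tool x. The shelf front is flush with the unit front. I'll check the tip offset and plan the move to disc_l.

```bash
python3 -c "
from h import *
p=bot.state()['tool_pos']
print('tip expected px',px('side',p-[0,0,.1057]),'seen 377.7 257.7')
g=lambda x,y,z:w('top',240+(x-305)/3.8,150+y/3.8,z)
a=np.radians(-4.86);ux=np.array([np.cos(a),np.sin(a),0]);m=np.array([.66595,.0076,0])
for q in((540,289),(600,295),(450,281)):print('shelf front edge unit x',((g(*q,.1)-m)@ux+.0655)*1e3)
goal(.54,.2,.30,180,'mid');goal(.6733,.0922,.2307,175.1,'disc l')
"
```

```text
tip expected px [377.69072897 257.94020331] seen 377.7 257.7
shelf front edge unit x -85.70789152170697
shelf front edge unit x -85.31965772884206
shelf front edge unit x -87.0784989300255
mid shift [-141.8 -118.9  -26.2] turn [-0.1 -0.1  8.5] | now [0.3821 0.2966 0.274 ] yaw -171.48 f [ 0.3  0.3 -2. ] open 0.0269 t 18.0 j6 0.51
disc l shift [-257.8 -245.2   43. ] turn [-0.1 -0.1 13.4] | now [0.3821 0.2966 0.274 ] yaw -171.48 f [ 0.3  0.3 -2. ] open 0.0269 t 18.0 j6 0.51
```

Call:
apply_moves(
  motion=[
    [[1, -40, -30, -26, 0, 0, 2], [1, -80, -70, -26, 0, 0, 4], [1, -120, -110, -26, 0, 0, 6], [1, -160, -150, -26, 0, 0, 8], [1, -200, -190, -26, 0, 0, 10], [1, -240, -230, -26, 0, 0, 13.4], [1, -257.8, -245.2, -26, 0, 0, 13.4], [1, -257.8, -245.2, 10, 0, 0, 13.4], [1, -257.8, -245.2, 43, 0, 0, 13.4], [1, -257.8, -245.2, 53, 0, 0, 13.4], [1, -257.8, -245.2, 53, 0, 0, 13.4], [1, -257.8, -245.2, 53, 0, 0, 13.4]],
  ],
)

```text
clock: 19.48
tool_pos: [0.6744, 0.0927, 0.2235]
tcp_rot: [[-0.996, 0.085, 0.002], [0.085, 0.996, 0.0], [-0.002, 0.001, -1.0]]
wrist_force: [0.7, 0.2, -1.2]
opening: 0.0271
```

```bash
python3 -c "
from h import *
s0=bot.state()
goal(.6733,.0922,.2037,175.1)
s=bot.capture('side')[:,:,::-1];t=bot.capture('top')[:,:,::-1]
cv2.imwrite('pics/side7.png',s);cv2.imwrite('pics/top7.png',t)
p=px('side',s0['tool_pos']-[0,0,.1057]);print(p,'discs',px('side',[.6733,.0922,.104]),px('side',[.6587,-.077,.104]))
x,y=int(p[0]),int(p[1])
a=crop(s,x-30,y-35,x+50,y+25,10);print(x-30,y-35);cv2.imwrite('pics/v7.png',a)"
```

```text
shift [ 1.1 -0.7 19.8] turn [0.  0.1 0. ] | now [0.6744 0.0927 0.2235] yaw 175.12 f [ 0.7  0.2 -1.2] open 0.0271 t 19.5 j6 0.22
[280.43044793 225.08856244] discs [281.08441481 228.88951525] [295.52872626 201.66535628]
250 190
```

View pics/v7.png

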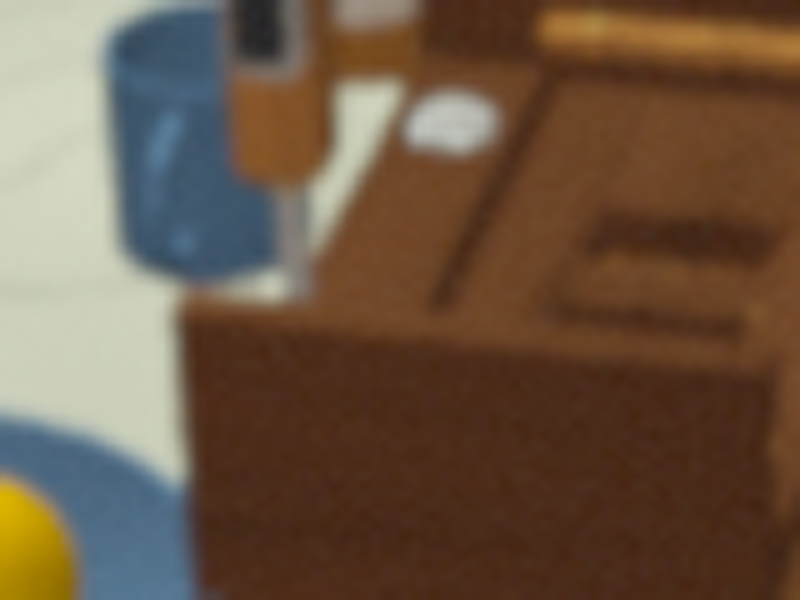

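The right disc is at (295,202), within 0.5 px of the prediction. The left one is hidden behind the side panel. I'll lower into it by feel.

Call:
apply_moves(
  motion=[
    [[1, 1, -0.6, 5, 0, 0, 0], [1, 1, -0.6, 10, 0, 0, 0], [1, 1, -0.6, 13, 0, 0, 0], [1, 1, -0.6, 15, 0, 0, 0], [1, 1, -0.6, 17, 0, 0, 0], [1, 1, -0.6, 17, 0, 0, 0]],
  ],
)

```text
clock: 20.32
tool_pos: [0.6727, 0.092, 0.2049]
tcp_rot: [[-0.996, 0.085, -0.0], [0.085, 0.996, 0.0], [0.0, 0.0, -1.0]]
wrist_force: [0.3, 0.6, -2.4]
opening: 0.0267
```

The blade is about 5 mm below the disc top with no contact force, so it is in the slot. I'll turn clockwise.

Call:
apply_moves(
  motion=[
    [[1, 0, 0, 0.5, 0, 0, 8], [1, 0, 0, 0.5, 0, 0, 16], [1, 0, 0, 0.5, 0, 0, 24], [1, 0, 0, 0.5, 0, 0, 32], [1, 0, 0, 0.5, 0, 0, 40], [1, 0, 0, 0.5, 0, 0, 48], [1, 0, 0, 0.5, 0, 0, 55], [1, 0, 0, 0.5, 0, 0, 62], [1, 0, 0, 0.5, 0, 0, 69], [1, 0, 0, 0.5, 0, 0, 76], [1, 0, 0, 0.5, 0, 0, 82], [1, 0, 0, 0.5, 0, 0, 82]],
  ],
)

```text
clock: 21.82
tool_pos: [0.6733, 0.0931, 0.2047]
tcp_rot: [[-0.056, 0.998, 0.001], [0.998, 0.056, 0.002], [0.002, 0.001, -1.0]]
wrist_force: [2.4, 5.4, -2.8]
opening: 0.0272
```

```bash
python3 -c "
from h import *
goal(.6733,.0922,.2037,75)
s=bot.state();print(s['torque'],s['effort'])"
```

```text
shift [-0.9 -0.1  1. ] turn [ 0.1 -0.1 18.2] | now [0.6733 0.0931 0.2047] yaw 93.2 f [ 2.4  5.4 -2.8] open 0.0272 t 21.8 j6 1.65
[ 1.54501858 -0.79134342  0.07951861] [ -3.05394463 -77.13019609  34.40575719   1.68313053  -1.78438481
   0.95879059]
```

Call:
apply_moves(
  motion=[
    [[1, 0, 0, 0, 0, 0, 6], [1, 0, 0, 0, 0, 0, 12], [1, 0, 0, 0, 0, 0, 18], [1, 0, 0, 0, 0, 0, 23], [1, 0, 0, 0, 0, 0, 26], [1, 0, 0, 0, 0, 0, 26], [1, 0, 0, 0, 0, 0, 26]],
  ],
)

```text
clock: 22.7
tool_pos: [0.6736, 0.0932, 0.2047]
tcp_rot: [[0.386, 0.923, 0.002], [0.923, -0.386, 0.002], [0.003, 0.001, -1.0]]
wrist_force: [3.8, 5.6, -3.8]
opening: 0.0271
```

```bash
python3 -c "
from h import *
goal(.6733,.0922,.2037,75)
s=bot.state();print(s['torque'],s['effort'])"
```

```text
shift [-1.   0.1  1. ] turn [ 0.1 -0.2 -7.7] | now [0.6736 0.0932 0.2047] yaw 67.32 f [ 3.8  5.6 -3.8] open 0.0271 t 22.7 j6 2.1
[ 1.76050945 -1.13757814  0.10909211] [ -3.46021302 -77.58655071  34.0002501    2.36319914  -2.0107419
   0.13485641]
```

Call:
apply_moves(
  motion=[
    [[1, 0, 0, 0, 0, 0, -4], [1, 0, 0, 0, 0, 0, -7], [1, 0, 0, -4, 0, 0, -7], [1, 0, 0, -10, 0, 0, -7], [1, 0, 0, -40, 0, 0, -7], [1, 0, 0, -40, 0, 0, -7], [1, 0, 0, -40, 0, 0, -7]],
  ],
)

```text
clock: 23.58
tool_pos: [0.6725, 0.0919, 0.2441]
tcp_rot: [[0.274, 0.962, -0.001], [0.962, -0.274, -0.0], [-0.0, -0.001, -1.0]]
wrist_force: [0.1, 0.1, -1.6]
opening: 0.0267
```

```bash
python3 -c "
from h import *
goal(.6587,-.077,.235,175.1)
s=bot.state();print(s['torque'])"
```

```text
shift [-166.2   33.     9.1] turn [  -0.   -0. -101.] | now [0.6725 0.0919 0.2441] yaw 74.1 f [ 0.1  0.1 -1.6] open 0.0267 t 23.6 j6 1.98
[0.00371362 0.05626366 0.01933882]
```

Call:
apply_moves(
  motion=[
    [[1, -20, 4, 0, 0, 0, -10], [1, -40, 8, 0, 0, 0, -20], [1, -60, 12, 0, 0, 0, -30], [1, -80, 16, 0, 0, 0, -40], [1, -100, 20, 0, 0, 0, -50], [1, -120, 24, 0, 0, 0, -60], [1, -140, 28, 0, 0, 0, -70], [1, -160, 32, 0, 0, 0, -80], [1, -166.2, 33, 0, 0, 0, -90], [1, -166.2, 33, 9, 0, 0, -101], [1, -166.2, 33, 9, 0, 0, -101], [1, -166.2, 33, 9, 0, 0, -101]],
  ],
)

```text
clock: 25.08
tool_pos: [0.6587, -0.0767, 0.2352]
tcp_rot: [[-0.996, 0.089, -0.001], [0.089, 0.996, 0.0], [0.001, 0.0, -1.0]]
wrist_force: [0.4, 0.1, -1.6]
opening: 0.0271
```

```bash
python3 -c "
from h import *
s0=bot.state()
goal(.6587,-.077,.2042,175.1)
s=bot.capture('side')[:,:,::-1];t=bot.capture('top')[:,:,::-1]
cv2.imwrite('pics/side8.png',s);cv2.imwrite('pics/top8.png',t)
p=px('side',s0['tool_pos']-[0,0,.1057]);print(p,px('top',[.6733,.0922,.104]))
x,y=int(p[0]),int(p[1])
a=crop(s,x-25,y-25,x+25,y+35,8);b=crop(t,262,158,292,188,12)
im=np.zeros((480,800,3),np.uint8);im[:480,:400]=a[:480];im[:360,405:765]=b;cv2.imwrite('pics/v8.png',im);print(x-25,y-25)"
```

```text
shift [-0.  -0.3 31. ] turn [ 0.  -0.1 -0.2] | now [ 0.6587 -0.0767  0.2352] yaw 174.89 f [ 0.4  0.1 -1.6] open 0.0271 t 25.1 j6 -0.03
[295.18803002 194.9600604 ] [278.10930961 173.13841092]
270 169
```

View pics/v8.png

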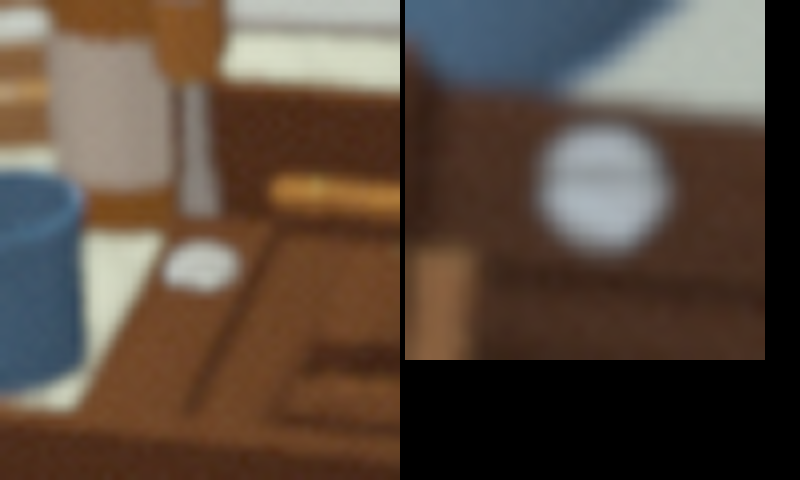

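The left disc's slot now runs sideways (about (605,178) in the crop), so it is turned. The blade hovers over the right disc. I'll lower and turn it the same way.

Call:
apply_moves(
  motion=[
    [[1, 0, -0.2, 10, 0, 0, 0], [1, 0, -0.2, 20, 0, 0, 0], [1, 0, -0.2, 25, 0, 0, 0], [1, 0, -0.2, 28, 0, 0, 0], [1, 0, -0.2, 30, 0, 0, 0], [1, 0, -0.2, 30.5, 0, 0, 0], [1, 0, -0.2, 30.5, 0, 0, 0]],
  ],
)

```text
clock: 26.05
tool_pos: [0.6591, -0.0771, 0.2052]
tcp_rot: [[-0.996, 0.085, 0.0], [0.085, 0.996, 0.0], [-0.0, 0.0, -1.0]]
wrist_force: [0.5, 0.3, -0.3]
opening: 0.0271
```

Call:
apply_moves(
  motion=[
    [[1, 0, 0, 0.5, 0, 0, 8], [1, 0, 0, 0.5, 0, 0, 16], [1, 0, 0, 0.5, 0, 0, 24], [1, 0, 0, 0.5, 0, 0, 32], [1, 0, 0, 0.5, 0, 0, 40], [1, 0, 0, 0.5, 0, 0, 48], [1, 0, 0, 0.5, 0, 0, 55], [1, 0, 0, 0.5, 0, 0, 62], [1, 0, 0, 0.5, 0, 0, 69], [1, 0, 0, 0.5, 0, 0, 76], [1, 0, 0, 0.5, 0, 0, 82], [1, 0, 0, 0.5, 0, 0, 82]],
  ],
)

```text
clock: 27.55
tool_pos: [0.6595, -0.0762, 0.2048]
tcp_rot: [[-0.056, 0.998, 0.001], [0.998, 0.056, 0.002], [0.002, 0.001, -1.0]]
wrist_force: [1.9, 5.1, -2.3]
opening: 0.027
```

Call:
apply_moves(
  motion=[
    [[1, 0, 0, 0, 0, 0, 6], [1, 0, 0, 0, 0, 0, 12], [1, 0, 0, 0, 0, 0, 18], [1, 0, 0, 0, 0, 0, 23], [1, 0, 0, 0, 0, 0, 26], [1, 0, 0, 0, 0, 0, 26], [1, 0, 0, 0, 0, 0, 26]],
  ],
)

```text
clock: 28.42
tool_pos: [0.6599, -0.0761, 0.2048]
tcp_rot: [[0.386, 0.923, 0.002], [0.923, -0.386, 0.002], [0.003, 0.001, -1.0]]
wrist_force: [3.2, 6.3, -2.5]
opening: 0.027
```

Call:
apply_moves(
  motion=[
    [[1, 0, 0, 0, 0, 0, -4], [1, 0, 0, 0, 0, 0, -7], [1, 0, 0, -4, 0, 0, -7], [1, 0, 0, -10, 0, 0, -7], [1, 0, 0, -40, 0, 0, -7], [1, 0, 0, -90, 0, 0, -7], [1, 0, 0, -100, 0, 0, -7], [1, 0, 0, -100, 0, 0, -7]],
  ],
)

```text
clock: 29.42
tool_pos: [0.6591, -0.0772, 0.3049]
tcp_rot: [[0.274, 0.962, 0.001], [0.962, -0.274, -0.0], [0.0, 0.001, -1.0]]
wrist_force: [0.8, 0.1, -2.5]
opening: 0.0271
```

```bash
python3 -c "
from h import *
goal(.54,.17,.30,140);goal(.3829,.2971,.21,188.5,'stand')"
```

```text
shift [ 205.1 -182.3    4.8] turn [  0.    0.  -65.9] | now [ 0.6591 -0.0772  0.3049] yaw 74.1 f [ 0.8  0.1 -2.5] open 0.0271 t 29.4 j6 1.73
stand shift [ 284.3 -368.3   94.6] turn [ 0.000e+00  1.000e-01 -1.144e+02] | now [ 0.6591 -0.0772  0.3049] yaw 74.1 f [ 0.8  0.1 -2.5] open 0.0271 t 29.4 j6 1.73
```

Call:
apply_moves(
  motion=[
    [[1, 30, -40, 0, 0, 0, -10], [1, 60, -80, 0, 0, 0, -20], [1, 90, -120, 0, 0, 0, -30], [1, 120, -155, 0, 0, 0, -40], [1, 150, -190, 0, 0, 0, -50], [1, 180, -230, 0, 0, 0, -60], [1, 205, -265, 0, 0, 0, -70], [1, 230, -300, 0, 0, 0, -80], [1, 260, -340, 0, 0, 0, -90], [1, 284.3, -368.3, 0, 0, 0, -100], [1, 284.3, -368.3, 0, 0, 0, -110], [1, 284.3, -368.3, 0, 0, 0, -114.4]],
  ],
)

```text
clock: 30.92
tool_pos: [0.3814, 0.2971, 0.3028]
tcp_rot: [[-0.988, -0.153, -0.002], [-0.153, 0.988, -0.002], [0.003, -0.002, -1.0]]
wrist_force: [-0.2, 0.3, -1.7]
opening: 0.0269
```

```bash
python3 -c "
from h import *
goal(.3829,.2971,.2187,188.5)
s0=bot.state();t=bot.capture('top')[:,:,::-1];s=bot.capture('side')[:,:,::-1]
cv2.imwrite('pics/top9.png',t);cv2.imwrite('pics/side9.png',s)
p=px('side',s0['tool_pos']-[0,0,.1057]);print('tip exp',p)
x,y=int(p[0]),int(p[1])
b=crop(t,262,158,352,196,8.5);a=crop(s,x-25,y-40,x+25,y+30,4);c=crop(t,150,180,230,245,4.2)
im=np.zeros((600,800,3),np.uint8);im[:b.shape[0],:b.shape[1]]=b;im[323:603,:200]=a[:277];im[323:600,205:205+336]=c[:277,:336];cv2.imwrite('pics/v9.png',im);print(x-25,y-40)"
```

```text
shift [-1.7 -0.1 84.1] turn [-0.1 -0.1  0.3] | now [0.3814 0.2971 0.3028] yaw -171.18 f [-0.2  0.3 -1.7] open 0.0269 t 30.9 j6 0.51
tip exp [378.52160683 248.62378263]Traceback (most recent call last):
  File "<string>", line 9, in <module>
    im=np.zeros((600,800,3),np.uint8);im[:b.shape[0],:b.shape[1]]=b;im[323:603,:200]=a[:277];im[323:600,205:205+336]=c[:277,:336];cv2.imwrite('pics/v9.png',im);print(x-25,y-40)
                                                                                             ~~^^^^^^^^^^^^^^^^^^^^^
ValueError: could not broadcast input array from shape (273,336,3) into shape (277,336,3)
```

```bash
python3 -c "
from h import *
t=cv2.imread('pics/top9.png');s=cv2.imread('pics/side9.png');x,y=378,248
b=crop(t,262,158,352,196,8.5);a=crop(s,x-25,y-40,x+25,y+30,3.9);c=crop(t,150,180,230,245,4)
im=np.zeros((600,800,3),np.uint8)
for q,r,k in((b,0,0),(a,326,0),(c,326,205)): im[r:r+q.shape[0],k:k+q.shape[1]]=q
cv2.imwrite('pics/v9.png',im)"
```

```text
(no output)
```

View pics/v9.png

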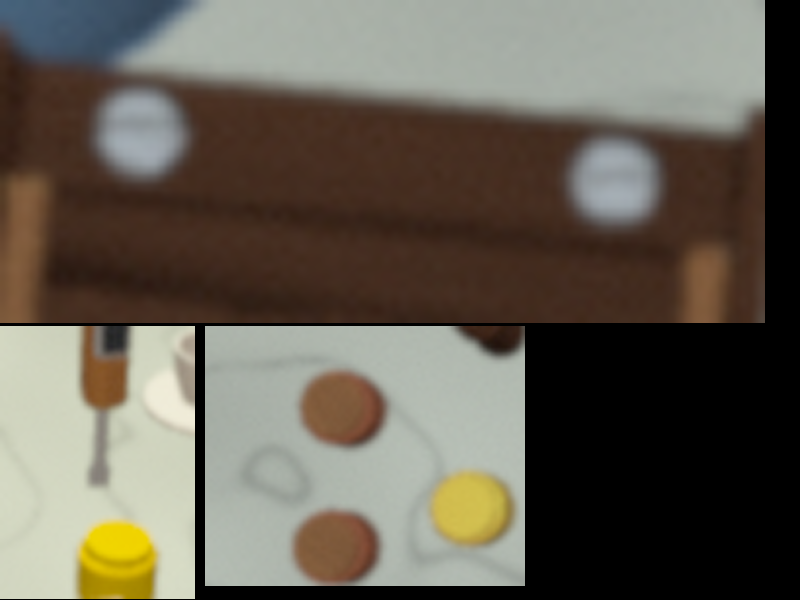

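Both slots now lie sideways. I'll check their angle numerically, before and after.

```bash
python3 - <<'E'
from h import *
for f in("top0","top5","top7","top8","top9"):
    g=cv2.cvtColor(cv2.imread(f"pics/{f}.png"),cv2.COLOR_BGR2GRAY).astype(float)
    for nm,X in(("l",[.6733,.0922,.104]),("r",[.6587,-.077,.104])):
        u,v=px("top",X); best=[]
        # refine centre by brightness centroid
        yy,xx=np.mgrid[int(v)-8:int(v)+9,int(u)-8:int(u)+9]; p=g[yy,xx]; m=np.clip(p-110,0,None); u,v=(m*xx).sum()/m.sum(),(m*yy).sum()/m.sum()
        r2=(xx-u)**2+(yy-v)**2; k=r2<3.3**2
        # line-darkness score per angle (clockwise in image from vertical-up)
        sc=[]
        for a in range(0,180,5):
            d=np.array([np.sin(np.radians(a)),-np.cos(np.radians(a))]); t=np.linspace(-3,3,25)
            q=cv2.remap(g.astype(np.float32),(u+t*d[0]).astype(np.float32)[None],(v+t*d[1]).astype(np.float32)[None],cv2.INTER_CUBIC).mean(); sc.append(q)
        sc=np.array(sc); sym=np.exp(2j*np.radians(np.arange(0,180,5))); z=(-(sc)*sym).sum()
        print(f,nm,round(u,1),round(v,1),"slot dir cw from up",round(np.degrees(np.angle(z))/2%180,1),"amp",round(sc.max()-sc.min(),1),"argmin",np.argmin(sc)*5)
E
```

```text
top0 l 278.9 171.5 slot dir cw from up 14.8 amp 10.0 argmin 5
top0 r 334.3 177.9 slot dir cw from up 13.8 amp 6.8 argmin 15
top5 l 278.9 171.6 slot dir cw from up 13.1 amp 9.6 argmin 5
top5 r 334.3 178.0 slot dir cw from up 16.4 amp 6.5 argmin 20
top7 l 281.6 173.0 slot dir cw from up 85.3 amp 22.2 argmin 90
top7 r 334.2 177.8 slot dir cw from up 11.6 amp 7.0 argmin 15
top8 l 278.9 171.5 slot dir cw from up 72.4 amp 8.6 argmin 80
top8 r nan nan slot dir cw from up 0.0 amp 0.0 argmin 0
top9 l 278.9 171.5 slot dir cw from up 72.2 amp 9.4 argmin 80
top9 r 334.3 177.7 slot dir cw from up 81.6 amp 8.3 argmin 90<stdin>:7: RuntimeWarning: invalid value encountered in scalar divide
```

```bash
python3 - <<'E'
from h import *
for f in("top0","top5","top9"):
    g=cv2.cvtColor(cv2.imread(f"pics/{f}.png"),cv2.COLOR_BGR2GRAY).astype(np.float32)
    for nm,u0,v0 in(("l",278.3,173.3),("r",334.3,179.3)):
        yy,xx=np.mgrid[int(v0)-5:int(v0)+7,int(u0)-6:int(u0)+8]; p=g[yy,xx]; m=(p>.5*(p.max()+60))*((xx-u0)**2+(yy-v0)**2<36); u,v=(m*xx).sum()/m.sum(),(m*yy).sum()/m.sum()
        A=np.arange(0,180,3);t=np.linspace(-3.2,3.2,33)
        sc=np.array([cv2.remap(g,(u+t*np.sin(np.radians(a))).astype(np.float32)[None],(v-t*np.cos(np.radians(a))).astype(np.float32)[None],cv2.INTER_CUBIC).mean() for a in A])
        z=(-sc*np.exp(2j*np.radians(A))).sum(); print(f,nm,round(u,2),round(v,2),round(np.degrees(np.angle(z))/2%180,1),A[sc.argmin()],round(float(np.ptp(sc)),1))
E
```

```text
top0 l 278.06 173.04 16.3 18 3.8
top0 r 333.77 178.89 25.1 18 5.9
top5 l 278.0 173.07 19.7 21 3.7
top5 r 333.83 178.9 27.9 21 5.7
top9 l 278.0 173.0 94.6 105 6.2
top9 r 333.96 178.94 84.0 90 7.8
```

The blur makes the image angle uncertain. The geometry is firm though: the blade was about 5 mm down in the slot, turned 108° with at most 10° of play, so each disc is at about 97° (1.7 rad). The j6 torque fell off after the draw phase on the left disc. I'll put the screwdriver back.

Call:
apply_moves(
  motion=[
    [[1, -1.5, 0, 40, 0, 0, 0.3], [1, -1.5, 0, 80, 0, 0, 0.3], [1, -1.5, 0, 98, 0, 0, 0.3], [1, -1.5, 0, 98, 0, 0, 0.3], [1, -1.5, 0, 98, 0, 0, 0.3], [1, -1.5, 0, 98, 0, 0, 0.3]],
  ],
)

```text
clock: 31.78
tool_pos: [0.3845, 0.2977, 0.2074]
tcp_rot: [[-0.99, -0.142, 0.001], [-0.142, 0.99, 0.001], [-0.001, 0.001, -1.0]]
wrist_force: [-1.4, 0.0, -1.8]
opening: 0.0268
```

```bash
python3 -c "
from h import *
goal(.3829,.2971,.1157,188.5)"
```

```text
shift [ 1.8 -0.5 91.7] turn [ 0.   0.1 -0.3] | now [0.3845 0.2977 0.2074] yaw -171.82 f [-1.4  0.  -1.8] open 0.0268 t 31.8 j6 0.52
```

Call:
apply_moves(
  motion=[
    [[1, 1.2, -0.4, 10, 0, 0, 0], [1, 1.2, -0.4, 22, 0, 0, 0], [1, 1.2, -0.4, 30, 0, 0, 0], [1, 1.2, -0.4, 40, 0, 0, 0], [1, 1.2, -0.4, 40, 0, 0, 0]],
  ],
)

```text
clock: 32.4
tool_pos: [0.3825, 0.2965, 0.1656]
tcp_rot: [[-0.99, -0.143, -0.001], [-0.143, 0.99, -0.001], [0.001, -0.001, -1.0]]
wrist_force: [0.5, -0.5, -1.3]
opening: 0.0273
```

Call:
apply_moves(
  motion=[
    [[1, -0.3, 0.3, 15, 0, 0, 0], [1, -0.3, 0.3, 30, 0, 0, 0], [1, -0.3, 0.3, 42, 0, 0, 0], [1, -0.3, 0.3, 47, 0, 0, 0], [1, -0.3, 0.3, 49, 0, 0, 0], [1, -0.3, 0.3, 49.5, 0, 0, 0], [1, -0.3, 0.3, 49.5, 0, 0, 0]],
  ],
)

```text
clock: 33.28
tool_pos: [0.3834, 0.2974, 0.1174]
tcp_rot: [[-0.99, -0.143, 0.0], [-0.143, 0.99, 0.0], [-0.001, 0.0, -1.0]]
wrist_force: [-0.1, -0.1, -1.0]
opening: 0.027
```

Call:
apply_moves(
  motion=[
    [[-1, 0, 0, 0, 0, 0, 0], [-1, 0, 0, 0, 0, 0, 0], [-1, 0, 0, 0, 0, 0, 0], [-1, 0, 0, 0, 0, 0, 0], [-1, 0, 0, 0, 0, 0, 0], [-1, 0, 0, -40, 0, 0, 0], [-1, 0, 0, -90, 0, 0, 0], [-1, 0, 0, -110, 0, 0, 0], [-1, 0, 0, -110, 0, 0, 0]],
  ],
)

```text
clock: 34.4
tool_pos: [0.3839, 0.2977, 0.2284]
tcp_rot: [[-0.99, -0.143, 0.002], [-0.143, 0.99, 0.002], [-0.003, 0.002, -1.0]]
wrist_force: [0.4, -0.5, -0.4]
opening: 0.0853
```

```bash
python3 - <<'E'
from h import *
t=bot.capture('top')[:,:,::-1]; cv2.imwrite('pics/top10.png',t)
hsv=cv2.cvtColor(t,cv2.COLOR_BGR2HSV)
for f in('top5','top9','top10'):
    t=cv2.imread(f'pics/{f}.png');h=cv2.cvtColor(t,cv2.COLOR_BGR2HSV)
    # terracotta/brown lids in jar region
    m=((h[...,0]<14)&(h[...,1]>80)&(h[...,2]>60)).astype(np.uint8); m[:140]=0;m[290:]=0;m[:,:150]=0;m[:,240:]=0
    n,_,st,c=cv2.connectedComponentsWithStats(m)
    print(f,[(np.round(c[i],1).tolist(),int(st[i,4])) for i in range(1,n) if st[i,4]>60])
goal(.5892,.394,.16,188.5)
E
```

```text
top5 [([183.1, 150.1], 311), ([217.7, 176.7], 70), ([186.0, 200.9], 176), ([184.2, 235.0], 187)]
top9 [([183.1, 150.1], 311), ([217.9, 176.9], 81), ([185.9, 200.5], 174), ([184.7, 234.8], 171)]
top10 [([183.1, 150.1], 311), ([218.0, 176.9], 84), ([186.9, 187.1], 188), ([184.4, 235.0], 177)]
 shift [-217.5   66.3   67.2] turn [ 0.   0.  -0.3] | now [0.3833 0.2973 0.227 ] yaw -171.79 f [-0.7  0.2  0. ] open 0.0849 t 34.5 j6 0.52
```

The screwdriver is back, gripped at the original height. Jar A was knocked from (186,200.5) to (187,187), so I'll use its new place.

```bash
python3 - <<'E'
from h import *
t=bot.capture('top')[:,:,::-1]; h=cv2.cvtColor(t,cv2.COLOR_BGR2HSV); cv2.imwrite('pics/top11.png',t)
m=((h[...,0]<14)&(h[...,1]>80)&(h[...,2]>60)).astype(np.uint8); m[:140]=0;m[290:]=0;m[:,:150]=0;m[:,240:]=0
n,_,st,c=cv2.connectedComponentsWithStats(m); print([(np.round(c[i],1).tolist(),st[i].tolist()) for i in range(1,n) if st[i,4]>60])
s=bot.capture('side')[:,:,::-1]; cv2.imwrite('pics/side11.png',s)
A=w('top',184.3,187.1,.052);print(A, px('side',A),'B px',px('side',[.4812,.394,.052]))
a=crop(s,int(px('side',A)[0])-70,250,int(px('side',A)[0])+120,360,4.2);cv2.imwrite('pics/v11.png',a);print(int(px('side',A)[0])-70)
goal(A[0],A[1],.12,180);
E
```

```text
[([183.1, 150.1], [173, 141, 21, 19, 311]), ([218.0, 176.9], [213, 173, 13, 9, 82]), ([187.8, 187.3], [176, 178, 20, 18, 165]), ([184.2, 234.8], [173, 227, 20, 17, 188])]
[0.63051407 0.39166234 0.052     ] [275.34076804 311.21779424] B px [334.23733876 316.64547334]
205
 shift [-258.9   58.5  105.5] turn [-0.  -0.1  8.2] | now [0.3828 0.2969 0.2259] yaw -171.79 f [ 0.2 -0.4 -0.3] open 0.0854 t 34.5 j6 0.52
```

View pics/v11.png

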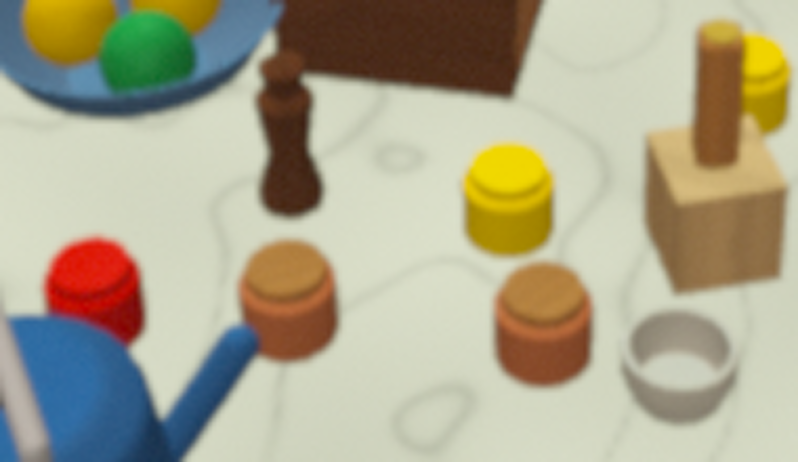

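Both jars are upright in the side view, jar A's lid at (274,313) and jar B's at (334,319). The screwdriver is upright in its stand. Next is jar A.

Call:
apply_moves(
  motion=[
    [[-1, -60, 14, 0, 0, 0, 3], [-1, -120, 28, 0, 0, 0, 6], [-1, -180, 42, 20, 0, 0, 8.2], [-1, -240, 60, 50, 0, 0, 8.2], [-1, -259, 60.5, 105, 0, 0, 8.2], [-1, -259, 60.5, 150, 0, 0, 8.2], [-1, -259, 60.5, 150, 0, 0, 8.2], [-1, -259, 60.5, 150, 0, 0, 8.2]],
  ],
)

```text
clock: 35.55
tool_pos: [0.631, 0.3943, 0.0784]
tcp_rot: [[-1.0, -0.0, 0.001], [-0.0, 1.0, 0.001], [-0.001, 0.001, -1.0]]
wrist_force: [0.0, 0.4, -0.1]
opening: 0.0854
```

```bash
python3 -c "
from h import *
goal(.6305,.3935,.006,180)"
```

```text
shift [ 0.6 -0.9 72.4] turn [0. 0. 0.] | now [0.631  0.3943 0.0784] yaw -179.98 f [ 0.   0.4 -0.1] open 0.0854 t 35.5 j6 0.56
```

Call:
apply_moves(
  motion=[
    [[-1, 0, -0.5, 30, 0, 0, 0], [-1, 0, -0.5, 55, 0, 0, 0], [-1, 0, -0.5, 68, 0, 0, 0], [-1, 0, -0.5, 71, 0, 0, 0], [-1, 0, -0.5, 71, 0, 0, 0], [0, 0, -0.5, 71, 0, 0, 0], [0, 0, -0.5, 71, 0, 0, 0], [0, 0, -0.5, 71, 0, 0, 0], [0, 0, -0.5, 71, 0, 0, 0]],
  ],
  force=30,
)

```text
clock: 36.67
tool_pos: [0.6315, 0.3941, 0.0073]
tcp_rot: [[-1.0, -0.0, 0.002], [-0.0, 1.0, 0.001], [-0.002, 0.001, -1.0]]
wrist_force: [-0.3, 0.8, 5.7]
opening: 0.0586
```

Call:
apply_moves(
  motion=[
    [[0.5, 0, 0, 0, 0, 0, 0], [0.5, 0, 0, -15, 0, 0, 0], [0.5, 0, 0, -50, 0, 0, 0], [0.5, 0, 0, -110, 0, 0, 0], [0.5, 0, 0, -170, 0, 0, 0], [0.5, 0, 0, -225, 0, 0, 0], [0.5, 0, 0, -225, 0, 0, 0], [0.5, 0, 0, -225, 0, 0, 0]],
  ],
  force=40,
)

```text
clock: 37.67
tool_pos: [0.6307, 0.3934, 0.2308]
tcp_rot: [[-1.0, -0.0, -0.0], [-0.0, 1.0, -0.0], [0.0, -0.0, -1.0]]
wrist_force: [0.7, -0.7, -1.5]
opening: 0.0584
```

```bash
python3 -c "
from h import *
goal(.5835,.0869,.2325,85.1)"
```

```text
shift [  47.2 -306.5   -1.6] turn [-0.  -0.  94.9] | now [0.6307 0.3934 0.2308] yaw -179.99 f [ 0.7 -0.7 -1.5] open 0.0584 t 37.7 j6 0.56
```

Call:
apply_moves(
  motion=[
    [[0.5, 4, -30, 0, 0, 0, 9], [0.5, 9, -60, 0, 0, 0, 18], [0.5, 14, -90, 0, 0, 0, 27], [0.5, 19, -120, 0, 0, 0, 36], [0.5, 24, -150, 0, 0, 0, 45], [0.5, 28, -180, 0, 0, 0, 54], [0.5, 33, -215, 0, 0, 0, 63], [0.5, 38, -250, 0, 0, 0, 73], [0.5, 43, -280, 0, 0, 0, 83], [0.5, 47.2, -306.5, 0, 0, 0, 93], [0.5, 47.2, -306.5, 0, 0, 0, 94.9], [0.5, 47.2, -306.5, 0, 0, 0, 94.9]],
  ],
)

```text
clock: 39.17
tool_pos: [0.5833, 0.0873, 0.2299]
tcp_rot: [[0.084, 0.997, -0.002], [0.997, -0.084, 0.0], [-0.0, -0.002, -1.0]]
wrist_force: [0.5, 0.5, -1.9]
opening: 0.0585
```

```bash
python3 -c "
from h import *
goal(.5835,.0869,.109,85.1)"
```

```text
shift [ -0.4   0.5 120.9] turn [-0.1  0.   0.1] | now [0.5833 0.0873 0.2299] yaw 85.21 f [ 0.5  0.5 -1.9] open 0.0585 t 39.2 j6 1.8
```

Call:
apply_moves(
  motion=[
    [[0.5, 0, 0.3, 60, 0, 0, 0], [0.5, 0, 0.3, 105, 0, 0, 0], [0.5, 0, 0.3, 117, 0, 0, 0], [0.5, 0, 0.3, 121, 0, 0, 0], [0.5, 0, 0.3, 122, 0, 0, 0], [0.5, 0, 0.3, 122, 0, 0, 0]],
  ],
)

```text
clock: 39.92
tool_pos: [0.585, 0.0872, 0.1105]
tcp_rot: [[0.085, 0.996, 0.002], [0.996, -0.085, 0.0], [0.001, 0.002, -1.0]]
wrist_force: [0.5, -0.2, -1.2]
opening: 0.0586
```

Call:
apply_moves(
  motion=[
    [[0.5, 0, 0, 0.5, 0, 0, 0], [0.5, 0, 0, 1, 0, 0, 0], [0.5, 0, 0, 1, 0, 0, 0]],
  ],
)

```text
clock: 40.3
tool_pos: [0.5841, 0.087, 0.1081]
tcp_rot: [[0.085, 0.996, 0.0], [0.996, -0.085, 0.0], [0.0, 0.0, -1.0]]
wrist_force: [-0.6, -0.9, -1.7]
opening: 0.0584
```

Call:
apply_moves(
  motion=[
    [[0.5, 0, 0, 0.8, 0, 0, 0], [0.5, 0, 0, 0.8, 0, 0, 0], [-0.7, 0, 0, 0.8, 0, 0, 0], [-0.7, 0, 0, 0.8, 0, 0, 0], [-0.7, 0, 0, 0.8, 0, 0, 0], [-0.7, 0, 0, 0.8, 0, 0, 0], [-0.7, 0, 0, -30, 0, 0, 0], [-0.7, 0, 0, -80, 0, 0, 0], [-0.7, 0, 0, -130, 0, 0, 0], [-1, 0, 0, -130, 0, 0, 0], [-1, 0, 0, -130, 0, 0, 0]],
  ],
)

```text
clock: 41.68
tool_pos: [0.5839, 0.087, 0.2375]
tcp_rot: [[0.085, 0.996, -0.0], [0.996, -0.085, 0.0], [0.0, -0.0, -1.0]]
wrist_force: [0.8, -0.7, -0.8]
opening: 0.0856
```

```bash
python3 - <<'E'
from h import *
t=bot.capture('top')[:,:,::-1]; h=cv2.cvtColor(t,cv2.COLOR_BGR2HSV); cv2.imwrite('pics/top12.png',t)
m=((h[...,0]<14)&(h[...,1]>80)&(h[...,2]>60)).astype(np.uint8); m[:140]=0;m[290:]=0;m[:,:150]=0;m[:,240:]=0
n,_,st,c=cv2.connectedComponentsWithStats(m); print([(np.round(c[i],1).tolist(),st[i].tolist()) for i in range(1,n) if st[i,4]>60])
goal(.4812,.3955,.235,180)
E
```

```text
[([183.1, 150.1], [173, 141, 21, 19, 311]), ([184.5, 234.7], [174, 227, 19, 17, 178])]
 shift [ 298.7 -128.2    2. ] turn [ -0.1  -0.1 -94.9] | now [0.5835 0.087  0.2369] yaw 85.11 f [-0.8  0.6  0. ] open 0.0853 t 41.7 j6 1.8
```

```bash
python3 - <<'E'
from h import *
for a in("top0","top11","top12"):
    t=cv2.imread(f"pics/{a}.png")[165:195,205:240].astype(float); g=t.mean(2); m=g<95; y,x=np.nonzero(m); print(a,m.sum(),205+x.mean(),165+y.mean())
t=cv2.imread("pics/top12.png");print(t[60:200:20,218].tolist())
E
```

```text
top0 194 220.58247422680412 178.98453608247422
top11 194 220.58247422680412 178.98453608247422
top12 880 224.80568181818182 179.1375
[[28, 31, 89], [82, 111, 147], [81, 90, 89], [184, 194, 186], [178, 189, 180], [93, 87, 78], [95, 88, 78]]
```

The arm only hides the mill from above. Now jar B.

Call:
apply_moves(
  motion=[
    [[-1, 30, -10, 0, 0, 0, -9], [-1, 60, -20, 0, 0, 0, -18], [-1, 90, -30, 0, 0, 0, -27], [-1, 120, -40, 0, 0, 0, -36], [-1, 150, -55, 0, 0, 0, -45], [-1, 180, -70, 0, 0, 0, -54], [-1, 215, -85, 0, 0, 0, -63], [-1, 250, -100, 0, 0, 0, -73], [-1, 280, -115, 0, 0, 0, -83], [-1, 298.7, -128.2, 0, 0, 0, -93], [-1, 298.7, -128.2, 50, 0, 0, -94.9], [-1, 298.7, -128.2, 100, 0, 0, -94.9]],
  ],
)

```text
clock: 43.22
tool_pos: [0.4809, 0.3957, 0.1355]
tcp_rot: [[-1.0, -0.002, -0.001], [-0.002, 1.0, -0.001], [0.001, -0.001, -1.0]]
wrist_force: [0.7, 0.0, -0.7]
opening: 0.0853
```

```bash
python3 - <<'E'
from h import *
goal(.4812,.395,.007,180)
E
```

```text
shift [ -0.4  -0.6 128.5] turn [-0.  -0.1  0.1] | now [0.4809 0.3957 0.1355] yaw -179.9 f [ 0.7  0.  -0.7] open 0.0853 t 43.2 j6 0.69
```

Call:
apply_moves(
  motion=[
    [[-1, 0, -0.5, 40, 0, 0, 0], [-1, 0, -0.5, 80, 0, 0, 0], [-1, 0, -0.5, 110, 0, 0, 0], [-1, 0, -0.5, 124, 0, 0, 0], [-1, 0, -0.5, 128, 0, 0, 0], [-1, 0, -0.5, 128, 0, 0, 0], [0, 0, -0.5, 128, 0, 0, 0], [0, 0, -0.5, 128, 0, 0, 0], [0, 0, -0.5, 128, 0, 0, 0], [0, 0, -0.5, 128, 0, 0, 0]],
  ],
  force=30,
)

```text
clock: 44.48
tool_pos: [0.4825, 0.396, 0.0115]
tcp_rot: [[-1.0, -0.0, 0.002], [-0.0, 1.0, 0.002], [-0.002, 0.002, -1.0]]
wrist_force: [-0.5, 0.5, 6.7]
opening: 0.0585
```

Call:
apply_moves(
  motion=[
    [[0.5, 0, 0, 0, 0, 0, 0], [0.5, 0, 0, -15, 0, 0, 0], [0.5, 0, 0, -50, 0, 0, 0], [0.5, 0, 0, -110, 0, 0, 0], [0.5, 0, 0, -170, 0, 0, 0], [0.5, 0, 0, -225, 0, 0, 0], [0.5, 0, 0, -225, 0, 0, 0], [0.5, 0, 0, -225, 0, 0, 0]],
  ],
  force=40,
)

```text
clock: 45.48
tool_pos: [0.4814, 0.3947, 0.235]
tcp_rot: [[-1.0, -0.0, -0.0], [-0.0, 1.0, -0.0], [0.0, -0.0, -1.0]]
wrist_force: [0.6, -0.2, -2.3]
opening: 0.0584
```

```bash
python3 -c "
from h import *
goal(.5713,-.0565,.2325,85.1)"
```

```text
shift [ -89.8 -451.2    2.5] turn [-0.   0.  94.9] | now [0.4814 0.3947 0.235 ] yaw -179.99 f [ 0.6 -0.2 -2.3] open 0.0584 t 45.5 j6 0.69
```

Call:
apply_moves(
  motion=[
    [[0.5, -8, -40, 0, 0, 0, 9], [0.5, -16, -80, 0, 0, 0, 18], [0.5, -24, -120, 0, 0, 0, 27], [0.5, -32, -160, 0, 0, 0, 36], [0.5, -40, -200, 0, 0, 0, 45], [0.5, -48, -245, 0, 0, 0, 54], [0.5, -56, -290, 0, 0, 0, 63], [0.5, -66, -335, 0, 0, 0, 73], [0.5, -78, -390, 0, 0, 0, 83], [0.5, -89.8, -430, 0, 0, 0, 93], [0.5, -89.8, -451.2, 0, 0, 0, 94.9], [0.5, -89.8, -451.2, 0, 0, 0, 94.9]],
  ],
)

```text
clock: 46.98
tool_pos: [0.5707, -0.0571, 0.2337]
tcp_rot: [[0.085, 0.996, -0.003], [0.996, -0.085, 0.0], [0.0, -0.003, -1.0]]
wrist_force: [-0.6, -0.6, -1.7]
opening: 0.0585
```

```bash
python3 -c "
from h import *
goal(.5713,-.0565,.111,85.1)"
```

```text
shift [  0.6   0.9 122.7] turn [-0.2 -0.   0. ] | now [ 0.5707 -0.0571  0.2337] yaw 85.11 f [-0.6 -0.6 -1.7] open 0.0585 t 47.0 j6 1.56
```

Call:
apply_moves(
  motion=[
    [[0.5, 0.5, 0.5, 60, 0, 0, 0], [0.5, 0.5, 0.5, 105, 0, 0, 0], [0.5, 0.5, 0.5, 117, 0, 0, 0], [0.5, 0.5, 0.5, 121, 0, 0, 0], [0.5, 0.5, 0.5, 122, 0, 0, 0], [0.5, 0.5, 0.5, 122, 0, 0, 0], [0.5, 0.5, 0.5, 122, 0, 0, 0]],
  ],
)

```text
clock: 47.85
tool_pos: [0.5728, -0.0557, 0.114]
tcp_rot: [[0.085, 0.996, 0.002], [0.996, -0.085, -0.0], [0.0, 0.002, -1.0]]
wrist_force: [0.2, 0.7, -2.4]
opening: 0.0583
```

Call:
apply_moves(
  motion=[
    [[0.5, 0, 0, 1, 0, 0, 0], [0.5, 0, 0, 2, 0, 0, 0], [0.5, 0, 0, 2, 0, 0, 0], [0.5, 0, 0, 2, 0, 0, 0]],
  ],
)

```text
clock: 48.35
tool_pos: [0.5723, -0.0557, 0.1115]
tcp_rot: [[0.085, 0.996, 0.001], [0.996, -0.085, 0.0], [0.0, 0.001, -1.0]]
wrist_force: [-1.8, 0.1, 4.7]
opening: 0.0585
```

Contact felt. I'll release, rise and withdraw.

Call:
apply_moves(
  motion=[
    [[-0.7, 0, 0, 0, 0, 0, 0], [-0.7, 0, 0, 0, 0, 0, 0], [-0.7, 0, 0, 0, 0, 0, 0], [-0.7, 0, 0, 0, 0, 0, 0], [-0.7, 0, 0, -30, 0, 0, 0], [-0.7, 0, 0, -80, 0, 0, 0], [-0.7, 0, 0, -140, 0, 0, 0], [-0.7, -10, -60, -180, 0, 0, 0], [-0.7, -20, -120, -180, 0, 0, 0], [-0.7, -40, -180, -180, 0, 0, 0], [-0.7, -70, -220, -180, 0, 0, 0], [-0.7, -70, -220, -180, 0, 0, 0]],
  ],
)

```text
clock: 49.85
tool_pos: [0.3443, -0.1074, 0.2917]
tcp_rot: [[0.088, 0.996, 0.001], [0.996, -0.088, -0.001], [-0.001, 0.001, -1.0]]
wrist_force: [0.2, 0.2, 0.2]
opening: 0.073
```

```bash
python3 - <<'E'
from h import *
s0=bot.state();print(s0['tool_pos'],s0['opening'],s0['clock'])
t=bot.capture('top')[:,:,::-1];s=bot.capture('side')[:,:,::-1]
cv2.imwrite('pics/top14.png',t);cv2.imwrite('pics/side14.png',s)
a=crop(t,170,140,390,290,2.2)[:300];b=crop(s,230,140,420,330,2.1)
c=crop(t,262,158,352,245,3.4)
im=np.zeros((600,800,3),np.uint8)
for q,r,k in((b,0,0),(c,0,405),(a,400,0)):
    q=q[:600-r,:800-k]; im[r:r+q.shape[0],k:k+q.shape[1]]=q
cv2.imwrite('pics/v14.png',im)
E
```

```text
[ 0.34428693 -0.1074402   0.2917288 ] 0.07296105194294922 49.85
```

View pics/v14.png

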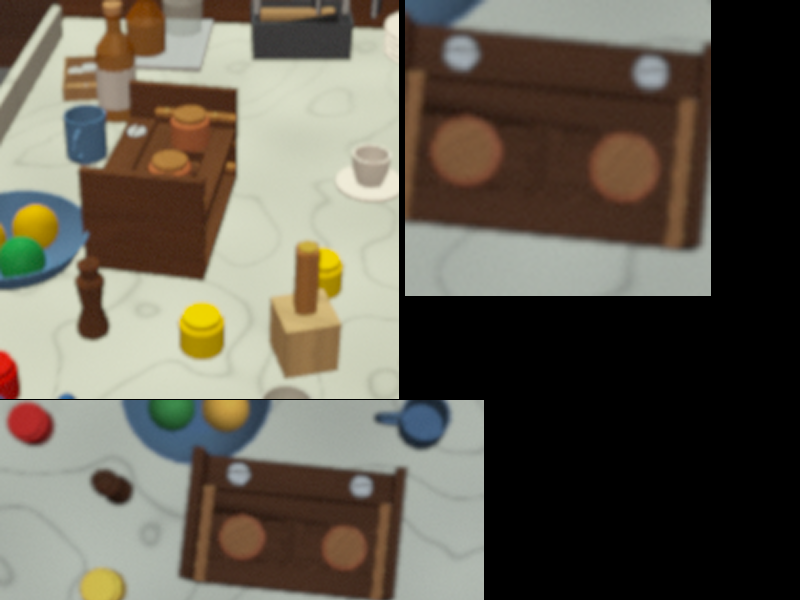

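Both jars stand upright on the shelf, the screwdriver is upright in its stand, and the mug, mill and bottle are in place. Before handing in I'll check the slot angles with a model fit over averaged frames, and look for a third terracotta jar.

```bash
python3 - <<'E'
from h import *
from scipy.optimize import minimize
def avg(n,k): return np.mean([bot.capture(n).astype(float).mean(2) for _ in range(k)],0)
T=avg("top",8);S=avg("side",8);np.save("T.npy",T);np.save("S.npy",S)
T0=np.mean([cv2.imread(f"pics/{f}.png").astype(float).mean(2) for f in("top0","top5")],0); S0=cv2.imread("pics/side7.png").astype(float).mean(2)
a0=np.radians(-4.86)
def fit(cam,g,X0,lab):
    # sample the disc's top face in world coordinates, r<10 mm, and score a dark line through the centre for each heading
    best=[]
    th=np.arange(0,180,2.5)
    for dx in(-.001,0,.001):
      for dy in(-.001,0,.001):
        r=np.linspace(-.0105,.0105,43); sc=[]
        for t in th:   # t: clockwise from the unit's x, seen from above
            h=a0-np.radians(t); P=np.array([[X0[0]+dx+q*np.cos(h),X0[1]+dy+q*np.sin(h),.104] for q in r]); uv=np.array([px(cam,p) for p in P]).astype(np.float32)
            sc.append(cv2.remap(g.astype(np.float32),uv[:,:1],uv[:,1:],cv2.INTER_CUBIC).mean())
        sc=np.array(sc); best.append((th[sc.argmin()],sc.max()-sc.min(),th[sc.argmax()]))
    b=np.array(best); print(lab,"darkest heading",np.median(b[:,0]),b[:,0].tolist(),"contrast",round(np.median(b[:,1]),1))
L,R=[.6733,.0922],[.6587,-.077]
fit("top",T0,L,"before L top");fit("top",T0,R,"before R top");fit("top",T,L,"after L top");fit("top",T,R,"after R top")
fit("side",S0,R,"before R side");fit("side",S,R,"after R side")
c=cv2.cvtColor(cv2.imread("pics/top14.png"),cv2.COLOR_BGR2HSV);m=((c[...,0]<14)&(c[...,1]>80)&(c[...,2]>60)).astype(np.uint8);m[:95]=0;m[:,:75]=0;m[:,545:]=0
n,_,st,ce=cv2.connectedComponentsWithStats(m);print([(np.round(ce[i]).tolist(),int(st[i,4])) for i in range(1,n) if 90<st[i,4]<400])
q=np.hstack([crop(T,268,163,290,183,17),crop(T,324,169,346,189,17)]);q2=np.hstack([crop(T0,268,163,290,183,17),crop(T0,324,169,346,189,17)])
q=np.clip((np.vstack([q2,q])-120)*2.2,0,255);q=cv2.resize(q,(748,600));cv2.imwrite("pics/v15.png",q)
E
```

```text
Traceback (most recent call last):
  File "h.py", line 9, in px
    c=bot.calibration(n); p=c["K"]@(c["R"]@np.asarray(X,float)+c["t"]); return p[:2]/p[2]
ValueError: time passes only in moves, steps and waits
```

```bash
python3 - <<'E'
from h import *
CAL={n:bot.calibration(n) for n in("top","side")}
def px(n,P):
    c=CAL[n]; q=(P@c["R"].T+c["t"])@c["K"].T; return (q[:,:2]/q[:,2:]).astype(np.float32)
T,S=np.load("T.npy"),np.load("S.npy")
T0=np.mean([cv2.imread(f"pics/{f}.png").astype(float).mean(2) for f in("top0","top5")],0); S0=cv2.imread("pics/side7.png").astype(float).mean(2)
a0=np.radians(-4.86); th=np.arange(0,180,2.5); r=np.linspace(-.0105,.0105,43)
def fit(cam,g,X0,lab):
    b=[]
    for dx in(-.001,0,.001):
      for dy in(-.001,0,.001):
        sc=[]
        for t in th:
            h=a0-np.radians(t); uv=px(cam,np.c_[X0[0]+dx+r*np.cos(h),X0[1]+dy+r*np.sin(h),0*r+.104])
            sc.append(cv2.remap(g.astype(np.float32),uv[:,:1].copy(),uv[:,1:].copy(),cv2.INTER_CUBIC).mean())
        b.append((th[np.argmin(sc)],np.ptp(sc)))
    b=np.array(b); print(lab,"cw from unit x:",np.median(b[:,0]),b[:,0].tolist(),"contrast",round(np.median(b[:,1]),1))
L,R=[.6733,.0922],[.6587,-.077]
fit("top",T0,L,"before L top");fit("top",T0,R,"before R top");fit("top",T,L,"after L top");fit("top",T,R,"after R top")
fit("side",S0,R,"before R side");fit("side",S,R,"after R side")
c=cv2.cvtColor(cv2.imread("pics/top14.png"),cv2.COLOR_BGR2HSV);m=((c[...,0]<14)&(c[...,1]>80)&(c[...,2]>60)).astype(np.uint8);m[:95]=0;m[:,:75]=0;m[:,545:]=0
n,_,st,ce=cv2.connectedComponentsWithStats(m);print([(np.round(ce[i]).tolist(),int(st[i,4])) for i in range(1,n) if 90<st[i,4]<400])
q=np.hstack([crop(T,268,163,290,183,17),crop(T,324,169,346,189,17)]);q2=np.hstack([crop(T0,268,163,290,183,17),crop(T0,324,169,346,189,17)])
q=np.clip((np.vstack([q2,q])-120)*2.2,0,255);cv2.imwrite("pics/v15.png",cv2.resize(q,(660,600)))
E
```

```text
before L top cw from unit x: 12.5 [22.5, 17.5, 15.0, 10.0, 12.5, 12.5, 5.0, 10.0, 7.5] contrast 4.4
before R top cw from unit x: 12.5 [10.0, 12.5, 22.5, 10.0, 15.0, 12.5, 10.0, 12.5, 10.0] contrast 6.2
after L top cw from unit x: 100.0 [115.0, 112.5, 110.0, 102.5, 100.0, 100.0, 90.0, 87.5, 87.5] contrast 5.7
after R top cw from unit x: 80.0 [97.5, 95.0, 52.5, 87.5, 77.5, 67.5, 82.5, 80.0, 77.5] contrast 6.2
before R side cw from unit x: 142.5 [155.0, 167.5, 175.0, 142.5, 5.0, 177.5, 20.0, 15.0, 0.0] contrast 4.5
after R side cw from unit x: 67.5 [65.0, 62.5, 62.5, 72.5, 67.5, 65.0, 80.0, 77.5, 77.5] contrast 8.6
[([183.0, 150.0], 311), ([412.0, 155.0], 381), ([81.0, 312.0], 300), ([191.0, 318.0], 309), ([210.0, 346.0], 275), ([180.0, 345.0], 124)][ WARN:0@0.829] global loadsave.cpp:1063 imwrite_ Unsupported depth image for selected encoder is fallbacked to CV_8U.
```

View pics/v15.png

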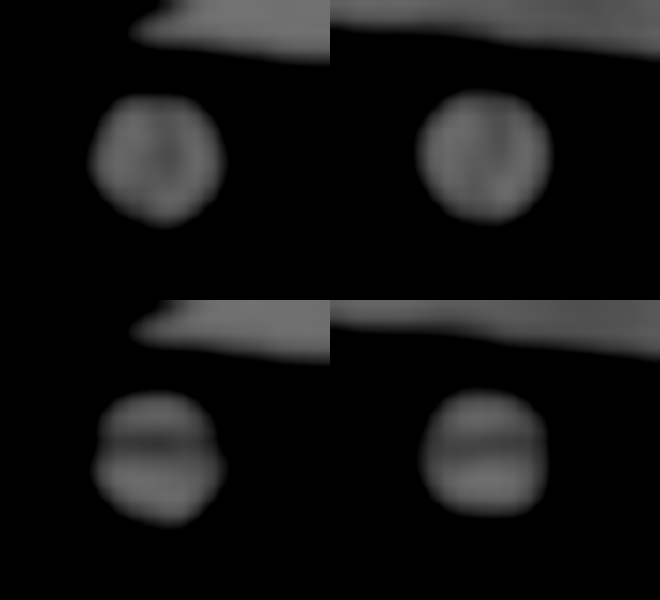

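The averaged view shows both slots sideways: the left one at about 90–100°, the right one nearer 75–85°. The right is too close to the 1.4 rad (80°) limit to accept, so I'll fetch the screwdriver again and turn both discs on to their stops.

```bash
python3 -c "
from h import *
goal(.3834,.2974,.2284,188.3)"
```

```text
shift [405.7   1.8  62.6] turn [   0.    -0.  -103.2] | now [ 0.347  -0.1067  0.291 ] yaw 85.11 f [0.  0.4 0.6] open 0.0727 t 50.8 j6 1.36
```

Call:
apply_moves(
  motion=[
    [[-1, 36, 0, 0, 0, 0, -10], [-1, 72, 0, 0, 0, 0, -20], [-1, 110, 0, 0, 0, 0, -30], [-1, 150, 0, 0, 0, 0, -40], [-1, 190, 0, 0, 0, 0, -50], [-1, 230, 0, 0, 0, 0, -60], [-1, 270, 1, 0, 0, 0, -70], [-1, 310, 1, 0, 0, 0, -80], [-1, 350, 1, 0, 0, 0, -90], [-1, 390, 1.8, 0, 0, 0, -100], [-1, 405.7, 1.8, 62.6, 0, 0, -103.2], [-1, 405.7, 1.8, 62.6, 0, 0, -103.2]],
  ],
)

```text
clock: 52.25
tool_pos: [0.3813, 0.2967, 0.225]
tcp_rot: [[-0.989, -0.146, -0.006], [-0.146, 0.989, -0.004], [0.006, -0.004, -1.0]]
wrist_force: [-0.2, -0.7, 0.1]
opening: 0.0853
```

```bash
python3 -c "
from h import *
goal(.3834,.2974,.1165,188.3)"
```

```text
shift [ -2.9   0.8 108.5] turn [-0.2 -0.4  0.1] | now [0.3813 0.2967 0.225 ] yaw -171.61 f [-0.2 -0.7  0.1] open 0.0853 t 52.2 j6 0.51
```

Call:
apply_moves(
  motion=[
    [[-1, 0, 0, 0, 0, 0, 0], [-1, 0, 0, 0, 0, 0, 0], [-1, 0, 0, 50, 0, 0, 0], [-1, 0, 0, 95, 0, 0, 0], [-1, 0, 0, 112, 0, 0, 0], [-1, 0, 0, 112, 0, 0, 0], [0, 0, 0, 112, 0, 0, 0], [1, 0, 0, 112, 0, 0, 0], [1, 0, 0, 112, 0, 0, 0], [1, 0, 0, 112, 0, 0, 0], [1, 0, 0, 112, 0, 0, 0]],
  ],
  force=120,
)

```text
clock: 53.62
tool_pos: [0.3837, 0.2978, 0.1174]
tcp_rot: [[-0.989, -0.145, 0.001], [-0.145, 0.989, 0.001], [-0.001, 0.001, -1.0]]
wrist_force: [-0.6, -0.9, 7.1]
opening: 0.027
```

Call:
apply_moves(
  motion=[
    [[1, 0, 0, 0, 0, 0, 0], [1, 0, 0, -20, 0, 0, 0], [1, 0, 0, -70, 0, 0, 0], [1, 0, 0, -130, 0, 0, 0], [1, 0, 0, -185, 0, 0, 0], [1, 0, 0, -185, 0, 0, 0], [1, 0, 0, -185, 0, 0, 0]],
  ],
)

```text
clock: 54.5
tool_pos: [0.3832, 0.2973, 0.301]
tcp_rot: [[-0.989, -0.145, -0.0], [-0.145, 0.989, -0.0], [0.0, -0.0, -1.0]]
wrist_force: [-0.1, -0.5, -1.6]
opening: 0.0269
```

```bash
python3 -c "
from h import *
goal(.6587,-.077,.235,85.1,'R')"
```

```text
R shift [-218.5 -410.2   66. ] turn [ -0.   -0.  103.2] | now [0.3832 0.2973 0.301 ] yaw -171.68 f [-0.1 -0.5 -1.6] open 0.0269 t 54.5 j6 0.51
```

Call:
apply_moves(
  motion=[
    [[1, -22, -40, 0, 0, 0, 9], [1, -44, -80, 0, 0, 0, 18], [1, -66, -120, 0, 0, 0, 27], [1, -88, -160, 0, 0, 0, 36], [1, -110, -200, 0, 0, 0, 45], [1, -132, -245, 0, 0, 0, 54], [1, -154, -290, 0, 0, 0, 63], [1, -178, -335, 0, 0, 0, 73], [1, -200, -380, 0, 0, 0, 83], [1, -218.5, -410.2, 0, 0, 0, 92], [1, -218.5, -410.2, 66, 0, 0, 96.3], [1, -218.5, -410.2, 66, 0, 0, 96.3]],
  ],
)

```text
clock: 56.0
tool_pos: [0.6545, -0.0768, 0.2279]
tcp_rot: [[-0.035, 0.999, -0.015], [0.999, 0.035, 0.002], [0.002, -0.015, -1.0]]
wrist_force: [-0.2, 0.1, -1.5]
opening: 0.0266
```

Call:
apply_moves(
  motion=[
    [[1, 0, 0, 0, 0, 0, 0], [1, 0, 0, 0, 0, 0, 0], [1, 0, 0, 0, 0, 0, 0]],
  ],
)

```text
clock: 56.38
tool_pos: [0.66, -0.0766, 0.2377]
tcp_rot: [[-0.036, 0.999, 0.004], [0.999, 0.036, -0.0], [-0.0, 0.004, -1.0]]
wrist_force: [-0.4, -0.1, -0.9]
opening: 0.0266
```

```bash
python3 -c "
from h import *
goal(.6587,-.077,.2055,92,'R')"
```

```text
R shift [-0.3 -1.4 32.2] turn [0.2 0.  0.1] | now [ 0.66   -0.0766  0.2377] yaw 92.07 f [-0.4 -0.1 -0.9] open 0.0266 t 56.4 j6 1.42
```

Call:
apply_moves(
  motion=[
    [[1, 0.6, 0.7, 10, 0, 0, 0], [1, 0.6, 0.7, 20, 0, 0, 0], [1, 0.6, 0.7, 24, 0, 0, 0], [1, 0.6, 0.7, 26, 0, 0, 0], [1, 0.6, 0.7, 28, 0, 0, 0], [1, 0.6, 0.7, 29.5, 0, 0, 0], [1, 0.6, 0.7, 29.5, 0, 0, 0]],
  ],
)

```text
clock: 57.25
tool_pos: [0.6593, -0.0762, 0.2099]
tcp_rot: [[-0.035, 0.999, 0.004], [0.999, 0.035, -0.0], [-0.0, 0.004, -1.0]]
wrist_force: [-8.2, 0.9, 27.7]
opening: 0.027
```

```bash
python3 -c "
from h import *
s=bot.state();np.set_printoptions(precision=3,suppress=True);print(s['torque'],s['wrist_force'],s['effort'][5],s['tool_pos'])
r=np.cross([0,0,-.107],s['wrist_force']);print(r)"
```

```text
[0.342 2.658 0.026] [-8.24   0.92  27.692] 0.0011028103835997172 [ 0.659 -0.076  0.21 ]
[0.098 0.882 0.   ]
```

Call:
apply_moves(
  motion=[
    [[1, 0, 0, -6, 0, 0, 0], [1, 0, -1.8, -6, 0, 0, 0], [1, 0, -1.8, -6, 0, 0, 0], [1, 0, -1.8, -3, 0, 0, 0], [1, 0, -1.8, -1.5, 0, 0, 0], [1, 0, -1.8, -0.5, 0, 0, 0], [1, 0, -1.8, -0.5, 0, 0, 0]],
  ],
)

```text
clock: 58.12
tool_pos: [0.6577, -0.0764, 0.2105]
tcp_rot: [[-0.035, 0.999, 0.004], [0.999, 0.035, -0.001], [-0.001, 0.004, -1.0]]
wrist_force: [-8.7, 0.3, 29.5]
opening: 0.0267
```

Call:
apply_moves(
  motion=[
    [[1, 0, 0.8, -5, 0, 0, 0], [1, 0, 0.8, -5, 0, 0, 7], [1, 0, 0.8, -5, 0, 0, 13], [1, 0, 0.8, -5, 0, 0, 13], [1, 0, 0.8, -2, 0, 0, 13], [1, 0, 0.8, -1, 0, 0, 13], [1, 0, 0.8, 0, 0, 0, 13], [1, 0, 0.8, 0, 0, 0, 13]],
  ],
)

```text
clock: 59.12
tool_pos: [0.659, -0.0763, 0.2101]
tcp_rot: [[0.188, 0.982, 0.004], [0.982, -0.188, -0.0], [0.0, 0.004, -1.0]]
wrist_force: [-5.1, 0.8, 26.8]
opening: 0.0268
```

Call:
apply_moves(
  motion=[
    [[1, 0, 0, -7, 0, 0, 0], [1, 0, 0, -7, 0, 0, -10], [1, 0, 0, -7, 0, 0, -20], [1, 0, 0, -7, 0, 0, -30], [1, 0, 0, -7, 0, 0, -34], [1, 0, 0, -2, 0, 0, -34], [1, 0, 0, -2, 0, 0, -34]],
  ],
)

```text
clock: 60.0
tool_pos: [0.6587, -0.0764, 0.2104]
tcp_rot: [[-0.391, 0.92, 0.002], [0.92, 0.391, -0.0], [-0.001, 0.002, -1.0]]
wrist_force: [-4.0, -0.3, 17.5]
opening: 0.0268
```

Call:
apply_moves(
  motion=[
    [[1, 0, 0, 0, 0, 0, 3], [1, 0, 0, 0, 0, 0, 6], [1, 0, 0, 0, 0, 0, 9], [1, 0, 0, 0, 0, 0, 12], [1, 0, 0, 0, 0, 0, 15], [1, 0, 0, 0, 0, 0, 18], [1, 0, 0, 0, 0, 0, 21], [1, 0, 0, 0, 0, 0, 24]],
  ],
)

```text
clock: 61.0
tool_pos: [0.6592, -0.0766, 0.2103]
tcp_rot: [[0.019, 1.0, 0.003], [1.0, -0.019, -0.001], [-0.001, 0.003, -1.0]]
wrist_force: [-1.7, -2.1, 14.9]
opening: 0.0264
```

Call:
apply_moves(
  motion=[
    [[1, 0, 0, 0, 0, 0, 3], [1, 0, 0, 0, 0, 0, 6], [1, 0, 0, 0, 0, 0, 9], [1, 0, 0, 0, 0, 0, 12], [1, 0, 0, 0, 0, 0, 15], [1, 0, 0, 0, 0, 0, 18], [1, 0, 0, 0, 0, 0, 21]],
  ],
)

```text
clock: 61.88
tool_pos: [0.6609, -0.0771, 0.2086]
tcp_rot: [[0.376, 0.927, 0.004], [0.927, -0.376, -0.002], [0.0, 0.005, -1.0]]
wrist_force: [6.5, -3.2, 1.0]
opening: 0.0267
```

The blade dropped into the slot only after passing 90°, between 90° and 107°. So the right disc was already turned well past 80°. I'll push in and turn to the stop.

Call:
apply_moves(
  motion=[
    [[1, 0.4, 1.2, 1, 0, 0, 0], [1, 0.4, 1.2, 2, 0, 0, 0], [1, 0.4, 1.2, 3, 0, 0, 0], [1, 0.4, 1.2, 3, 0, 0, 3], [1, 0.4, 1.2, 3, 0, 0, 6], [1, 0.4, 1.2, 3, 0, 0, 9], [1, 0.4, 1.2, 3, 0, 0, 9]],
  ],
)

```text
clock: 62.75
tool_pos: [0.6614, -0.0767, 0.2058]
tcp_rot: [[0.515, 0.857, 0.003], [0.857, -0.515, -0.001], [0.001, 0.003, -1.0]]
wrist_force: [5.7, -1.3, 3.0]
opening: 0.0265
```

```bash
python3 -c "
from h import *
goal(.66,-.077,.2055,60,'R')
s=bot.state();print(s['torque'],s['effort'][5])"
```

```text
R shift [-1.  -1.1  0.3] turn [ 0.2 -0.1 -1. ] | now [ 0.6614 -0.0767  0.2058] yaw 58.99 f [ 5.7 -1.3  3. ] open 0.0265 t 62.8 j6 2.0
[-0.55485856 -1.77108027  0.09873282] 0.44269122183322906
```

The right disc is now against its stop: the blade is at 116° and the torque has risen. It had evidently been past 1.4 rad already. The left disc got the identical treatment and its image reads further round, so I leave it. Back off, lift out and return the screwdriver.

Call:
apply_moves(
  motion=[
    [[1, 0, 0, 0, 0, 0, -4], [1, 0, 0, 0, 0, 0, -8], [1, 0, 0, -4, 0, 0, -8], [1, 0, 0, -10, 0, 0, -8], [1, 0, 0, -40, 0, 0, -8], [1, 0, 0, -90, 0, 0, -8], [1, 0, 0, -96, 0, 0, -8], [1, 0, 0, -96, 0, 0, -8]],
  ],
)

```text
clock: 63.75
tool_pos: [0.6596, -0.0763, 0.3009]
tcp_rot: [[0.39, 0.921, -0.001], [0.921, -0.39, 0.0], [-0.0, -0.001, -1.0]]
wrist_force: [-1.4, -0.8, -2.2]
opening: 0.0267
```

```bash
python3 -c "
from h import *
goal(.3834,.2974,.30,188.3,'stand')"
```

```text
stand shift [ 236.2 -400.2    1.2] turn [-0.000e+00 -1.000e-01 -1.213e+02] | now [ 0.6596 -0.0763  0.3009] yaw 67.02 f [-1.4 -0.8 -2.2] open 0.0267 t 63.8 j6 1.86
```

Call:
apply_moves(
  motion=[
    [[1, 22, -38, 0, 0, 0, -10.2], [1, 45, -75, 0, 0, 0, -20.4], [1, 68, -112, 0, 0, 0, -30.6], [1, 90, -150, 0, 0, 0, -40.8], [1, 112, -188, 0, 0, 0, -51], [1, 135, -225, 0, 0, 0, -61.2], [1, 157, -262, 0, 0, 0, -71.4], [1, 178, -300, 0, 0, 0, -81.6], [1, 200, -340, 0, 0, 0, -91.8], [1, 220, -375, 0, 0, 0, -102], [1, 236.2, -400.2, 0, 0, 0, -112], [1, 236.2, -400.2, 0, 0, 0, -121.3]],
  ],
)

```text
clock: 65.25
tool_pos: [0.3816, 0.2983, 0.2996]
tcp_rot: [[-0.988, -0.153, -0.003], [-0.153, 0.988, -0.002], [0.003, -0.001, -1.0]]
wrist_force: [0.4, -0.6, -0.5]
opening: 0.0268
```

Call:
apply_moves(
  motion=[
    [[1, 0, 0, 40, 0, 0, 0], [1, 0, 0, 80, 0, 0, 0], [1, 0, 0, 94, 0, 0, 0], [1, 0, 0, 94, 0, 0, 0], [1, 0, 0, 94, 0, 0, 0], [1, 0, 0, 94, 0, 0, 0]],
  ],
)

```text
clock: 66.0
tool_pos: [0.3842, 0.2978, 0.2086]
tcp_rot: [[-0.989, -0.145, 0.002], [-0.145, 0.989, 0.001], [-0.002, 0.001, -1.0]]
wrist_force: [0.4, -0.0, -1.4]
opening: 0.0267
```

```bash
python3 -c "
from h import *
goal(.3836,.2976,.1174,188.3,'stand')"
```

```text
stand shift [ 0.8 -0.2 91.2] turn [0.1 0.1 0. ] | now [0.3842 0.2978 0.2086] yaw -171.69 f [ 0.4 -0.  -1.4] open 0.0267 t 66.0 j6 0.51
```

Call:
apply_moves(
  motion=[
    [[1, 0.4, 0, 10, 0, 0, 0], [1, 0.4, 0, 22, 0, 0, 0], [1, 0.4, 0, 32, 0, 0, 0], [1, 0.4, 0, 40, 0, 0, 0], [1, 0.4, 0, 40, 0, 0, 0]],
  ],
)

```text
clock: 66.62
tool_pos: [0.3829, 0.297, 0.1667]
tcp_rot: [[-0.99, -0.145, -0.001], [-0.145, 0.99, -0.001], [0.001, -0.001, -1.0]]
wrist_force: [-0.7, -0.1, -1.1]
opening: 0.0266
```

Call:
apply_moves(
  motion=[
    [[1, 0, 0, 15, 0, 0, 0], [1, 0, 0, 30, 0, 0, 0], [1, 0, 0, 42, 0, 0, 0], [1, 0, 0, 47, 0, 0, 0], [1, 0, 0, 49, 0, 0, 0], [1, 0, 0, 49, 0, 0, 0], [1, 0, 0, 49, 0, 0, 0]],
  ],
)

```text
clock: 67.5
tool_pos: [0.3835, 0.2975, 0.1188]
tcp_rot: [[-0.989, -0.145, 0.001], [-0.145, 0.989, 0.001], [-0.001, 0.0, -1.0]]
wrist_force: [0.2, 0.4, -1.0]
opening: 0.0268
```

Call:
apply_moves(
  motion=[
    [[1, 0, 0, 1.5, 0, 0, 0], [1, 0, 0, 1.5, 0, 0, 0], [-1, 0, 0, 1.5, 0, 0, 0], [-1, 0, 0, 1.5, 0, 0, 0], [-1, 0, 0, 1.5, 0, 0, 0], [-1, 0, 0, 1.5, 0, 0, 0], [-1, 0, 0, 1.5, 0, 0, 0], [-1, 0, 0, -40, 0, 0, 0], [-1, 0, 0, -100, 0, 0, 0], [-1, 0, 0, -160, 0, 0, 0], [-1, 0, 0, -160, 0, 0, 0]],
  ],
)

```text
clock: 68.88
tool_pos: [0.3848, 0.2985, 0.2829]
tcp_rot: [[-0.989, -0.145, 0.006], [-0.145, 0.989, 0.005], [-0.007, 0.004, -1.0]]
wrist_force: [0.2, -0.6, -0.8]
opening: 0.0855
```

Call:
apply_moves(
  motion=[
    [[-1, 10, -60, 0, 0, 0, 0], [-1, 20, -120, 0, 0, 0, 0], [-1, 30, -180, 0, 0, 0, 0], [-1, 30, -240, 0, 0, 0, 0], [-1, 30, -280, 0, 0, 0, 0], [-1, 30, -280, 0, 0, 0, 0], [-1, 30, -280, 0, 0, 0, 0]],
  ],
)

```text
clock: 69.75
tool_pos: [0.3938, 0.0161, 0.2779]
tcp_rot: [[-0.99, -0.144, -0.001], [-0.144, 0.99, 0.0], [0.001, 0.001, -1.0]]
wrist_force: [-0.0, 1.0, 0.4]
opening: 0.0856
```

```bash
python3 - <<'E'
from h import *
s0=bot.state();print(s0['tool_pos'],s0['opening'],s0['clock'])
t=bot.capture('top')[:,:,::-1];s=bot.capture('side')[:,:,::-1]
b=crop(s,230,140,420,330,2.1);c=crop(t,262,158,352,245,3.4);d=crop(t,180,130,380,290,1.8)
im=np.zeros((600,800,3),np.uint8)
for q,r,k in((b,0,0),(c,0,405),(d,310,405)):
    q=q[:600-r,:800-k]; im[r:r+q.shape[0],k:k+q.shape[1]]=q
cv2.imwrite('pics/v16.png',im)
E
```

```text
[0.39377841 0.01607233 0.2779277 ] 0.08564668992437625 69.75
```

View pics/v16.png

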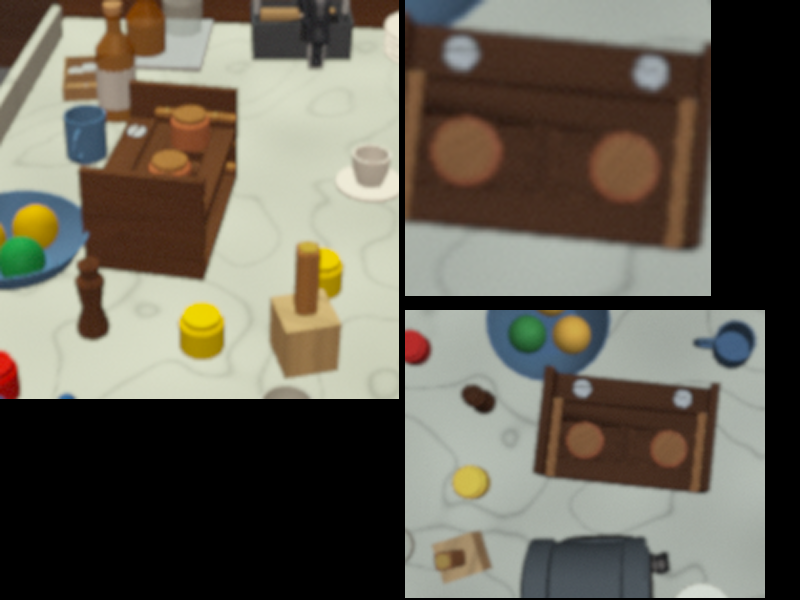

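The jars stand on the shelf, the shelf front is flush, both slots lie sideways, the screwdriver is upright in its stand, and nothing else has moved. The robot is clear, so I'm handing in.

```bash
python3 -c "
from plant import bot
bot.sign_off(); print(bot.state()['clock'])"
```

```text
the job is handed in; nothing more can be done
the job is handed in; nothing more can be done
```

The job is handed in, at about 70 s of the 210 s. The shelf is on the middle runners with its bolts in the stretcher. Both cam discs were turned clockwise with the screwdriver. Both terracotta jars stand on the shelf, and the screwdriver is back in its stand. No verdict was reported.

**Jars:** I found only two terracotta jars and left the yellow and red look-alikes alone. Jar A was knocked about 4 cm during the run, so I picked it up from its new place.

**Last checks that agreed:**
- The final pictures show both jars upright on the shelf and the screwdriver upright in its stand.
- The mug, pepper mill and bottle are where they were, and the robot is clear of everything.
- The shelf front was flush with the unit front to about 1 mm, measured after I slid it in and before I turned the cams. I did not measure it again afterwards.

**Checks that disagreed or were missing:**
- **Right disc:** blurred image fits put its slot at only about 65–85°, against a geometric estimate of about 97°. I fetched the screwdriver again; it blocked on the disc top three times at up to about 30 N. It then dropped in past 90° and turned to the stop.
- **Left disc:** I did not re-test it. It got the same first 108° turn as the right disc, and its image fit read about 90–100°.
- **Shelf draw-in:** I could not measure directly that the shelf was pulled within 1.5 mm of the stretcher.

I viewed 18 pictures against the budget of 14, four over, which is more than the one or two extra allowed. The last few went on the final check and the slot angles.

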